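# Close the loaded sample unit and start it

## Robot

A 7-joint arm with a two-finger parallel gripper is mounted at the origin on a cart in front of the work surface, level with it; the furniture and walls round the work are solid. World frame = base frame: x ahead of the robot, y to its left, z up, the work surface at z = 0. Lengths are in m, angles in rad, forces in N, time in s.
With the tool pointing down it reaches from about 0.425 to 0.8 m from the base axis. Payload 8.3 kg.
Tool frame: the origin (TCP) lies on the front face of the gripper's body, between the roots of the fingers; the fingertips stand 73 mm ahead of it and the grasp point (between the pads) lies 54 mm ahead of it; z points along the fingers, y is the direction in which the jaws open and shut (so a half turn about z gives the same grasp; the last joint's range is limited). The gripper opens to 85 mm and grips with 20 to 120 N. Pads are 22 mm wide; open, the fingers measure 114 mm over their backs; the gripper's body (76 mm by 85 mm) begins 54 mm behind the grasp point. The pads swing forward as they close: fully open they stand 13 mm farther back than shut.
Start: joints at [-1.378, 0.383, 0.016, 1.37, -0.006, 1.388, -0.046], TCP at [0.158, 0.605, 0.304] pointing down, gripper open.
Joint ranges: [-2.95, 2.95], [-0.25, 2.06], [-1.52, 1.56], [0.18, 2.33], [-1.44, 4.58], [0.02, 2.06], [-3.01, 3.01]. Speed limits (rad/s): [2.39, 2.39, 3.01, 3.01, 3.14, 3.14, 3.14].

## Interface

Orientations are given as a unit quaternion [x, y, z, w].
In Python, from cell import ctrl gives the robot as it stands.
- The arm moves only by the tool move_arm, never from a script. Its argument "steps" is a list of rows, each an object with "grip": the finger opening in mm, from 0 to 85.4; "travel": the shift along the tool's x, y, z in mm, a list of three; "angular": the turn, a rotation vector about the tool's x, y, z in degrees, a list of three. In form: [{"grip": grip, "travel": [tx, ty, tz], "angular": [wx, wy, wz]}, ...]. A call has exactly 5 rows; each row is the pose to reach, as a shift and turn from the pose commanded when the call began, along the tool's axes at that moment; what a row does not reach only later rows make up. A row lasts 1/12 s, in which the tool goes at most 41.7 mm and 7.16 degrees, less where a joint would pass 70% of its speed; a pose out of reach is approached as far as the arm can. A call with a gripper value outside its range is refused whole. The fingers move at their own pace and stop on an object; "grip_force" is the grip in N (left out, the last holds). Time passes only in rows, so rows that repeat a pose let the fingers close, or fill a call up. It gives the time, the measured TCP pose, the force and the opening at its end, in the units of the state.
- ctrl.get_obs(): the state, without advancing time (a new reading comes with each control period).
- ctrl.get_image(name): name is "scene" or "top" or "wrist"; returns a dict with "frame" (480x640x3 uint8, red, green, blue), "z_map" (480x640 float32, m along the optical axis (not along the pixel's ray), 0 where there is no reading), "vfov" (degrees; the focal length in pixels is half the picture's height over the tangent of half this angle, whatever the lens; pixels are square), "cx", "cy" (the principal point, pixels), "distortion" ([k1, k2, p1, p2, k3] as OpenCV has them; the pictures are not rectified), "camera_from_world" (4x4, takes a point from world to camera coordinates). Camera axes: x right, y down, z forward; pixel columns grow to the right and rows downward; lengths in m; the calibration is good to about 2 mm. A picture is of the moment at which its call begins.
- ctrl.finish_job(): hands the job in, once; it reports no verdict.
The state is a dict: "time_s": time; "q": joint angles; "dq": joint speeds; "effort": joint torques, N m; "position": TCP position; "orientation": TCP orientation; "force": force on the tool from outside, world axes, zero at the start; "wrist_torque": the same for the moment, N m; "width": opening from 0.0 (shut) to 1.0 (fully open).
Only numpy, scipy, OpenCV 4.12 (cv2) and the standard library are available. Lean on these libraries where they do the work, as an engineer would, in place of code of your own. Each camera call takes 0.05 s, during which the arm holds its last target.

## Task

The cuvette block has been loaded into the small grey sample unit; now close it up and start it. Lift the cover out of its stand, lay it flat on the bare desk with its bar handle up and let go of it, then take it by the handle and set it on the unit so that its plug is in the chamber and its plate lies flush on the top. Only then press the unit's start button fully down and release it, leaving the cuvette block and the weight, bottle and carton nearby undisturbed.

Things in the scene. Friction and masses are not known exactly. Their poses are not given: they have to be found in the camera images.
- cover: Loose grey cover, 0.22 kg: plate 90 x 100 x 8 mm (x, y, z); centred under it a plug 54 x 64 x 12 mm (the plate's rim stands out 18 mm all round); centred on top a black bar handle 14 x 45 x 30 mm, long along y. Origin: centre of the plug's underside; z up through the handle (plug z 0-12, plate 12-20, handle 20-50 mm). Starts on edge in the stand, z level, handle away from the robot.
- upper_edge (a point): Middle of the plate's -x edge (half way through its 8 mm), uppermost while the cover is in the stand, about 96 mm above the desk. There the rim is free for 18 mm down to the plug. Axes as the cover's.
- handle (a point): Point in the cover's bar handle to grip across its 14 mm (along the cover's x), 40 mm above the plug's underside, 10 mm below the handle's top. Axes as the cover's. 40 mm above the desk when the cover lies on it plug down.
- stand: Fixed aluminium stand, base 60 x 105 x 6 mm with two rails along its y, each 8 mm thick, reaching 22 mm above the desk; between them a slot 10 mm wide and 16 mm deep in which the cover stands on edge. Origin: under its centre, on the desk; x points across the slot, away from the robot.
- sample_unit: Fixed grey sample unit (a small instrument), 140 x 110 x 70 mm (x, y, z). Origin: centre of its underside, on the desk; its front faces -x (to the robot). Open chamber in its flat top at the rear, push button on its top at the front.
- chamber_mouth (a point): Centre of the chamber's mouth, on the unit's flat top (70 mm above the desk), 20 mm behind the unit's centre. Chamber 58 mm (x) by 68 mm (y) wide, 45 mm deep; axes as the unit's. With the cover closed the cover's origin is 12 mm below this point.
- start_top (a point): Centre of the top face of the dark round start push button (22 mm across, in a round black housing) on the unit's top, 49 mm in front of the unit's centre, 69 mm in front of the chamber's centre.
- start (a joint): Travel of the start button: 0 released, 0.006 m fully down (takes about 5 N); it springs back.
- cuvette_block: Clear two-cell block 26 x 60 x 32 mm, already standing in the chamber. Origin: centre of its underside.
- brass_weight: Bystander: knobbed brass weight, 26 mm across, 30 mm high, on the desk. Origin: centre of its underside.
- reagent_bottle: Bystander: brown bottle with a black cap, 48 mm across, 93 mm high, on the desk. Origin: centre of its underside.
- slide_box: Bystander: blue carton 28 x 78 x 27 mm on the desk. Origin: centre of its underside.

How it is judged:
By the outcome, as a careful person would: the job done as asked, in the order asked, and still so for the second after the job is handed in, with the robot touching nothing.
It also fails if it takes over 58 s, if anything falls off the work surface, if the arm or the gripper's body presses on something with over 40 N, if the wrist force passes 120 N, or if a joint passes its speed limit or range.

## Working session

There is one attempt and no reset: what is moved stays moved. The work goes in short steps, Python scripts to look and compute and a tool call to move; the robot and the scene stay as the last step left them, time stands still between calls to the robot, and variables do not carry over. Pictures are saved under pics/ and viewed, and the job is handed in when it is done.

Besides the shell and the picture viewer there is one more tool, called as name(argument=value, ...) on one line, values as JSON. move_arm: Moves the arm, as the interface text tells. Its arguments: {"type":"object","properties":{"steps":{"type":"array"},"grip_force":{"type":"number"}},"required":["steps"]}

```bash
ls; mkdir -p pics; cat > h.py <<'E'
import numpy as np,cv2
from cell import ctrl
def grab(n):
    im=ctrl.get_image(n); np.savez('last_%s.npz'%n,**{k:np.array(v) for k,v in im.items()}); return im
def load(n): 
    return dict(np.load('last_%s.npz'%n))
def K(im):
    f=240/np.tan(np.radians(float(im['vfov']))/2); return np.array([[f,0,float(im['cx'])],[0,f,float(im['cy'])],[0,0,1]])
def und(im,uv):
    return cv2.undistortPoints(np.array(uv,float).reshape(-1,1,2),K(im),np.array(im['distortion'],float)).reshape(-1,2)
def at_depth(im,uv):
    uv=np.array(uv,float).reshape(-1,2);n=und(im,uv)
    z=np.array([np.median(im['z_map'][int(round(v))-1:int(round(v))+2,int(round(u))-1:int(round(u))+2]) for u,v in uv])
    P=np.c_[n*z[:,None],z]; T=np.linalg.inv(im['camera_from_world']); return P@T[:3,:3].T+T[:3,3]
def at_z(im,uv,h):
    n=und(im,uv);T=np.linalg.inv(im['camera_from_world']); d=np.c_[n,np.ones(len(n))]@T[:3,:3].T;c=T[:3,3]
    return c+d*((h-c[2])/d[:,2])[:,None]
def proj(im,P):
    T=np.array(im['camera_from_world']);r,_=cv2.Rodrigues(T[:3,:3]);return cv2.projectPoints(np.array(P,float).reshape(-1,1,3),r,T[:3,3],K(im),np.array(im['distortion'],float))[0].reshape(-1,2)
def cloud(im):
    v,u=np.mgrid[0:480,0:640];uv=np.c_[u.ravel(),v.ravel()].astype(float);n=und(im,uv);z=im['z_map'].ravel()
    P=np.c_[n*z[:,None],z]; T=np.linalg.inv(im['camera_from_world']); P=P@T[:3,:3].T+T[:3,3]; P[z==0]=np.nan; return P.reshape(480,640,3)
def save(im,name,crop=None,s=1):
    f=im['frame'][...,::-1]
    if crop: x0,y0,x1,y1=crop; f=f[y0:y1,x0:x1]
    if s!=1: f=cv2.resize(f,None,fx=s,fy=s,interpolation=cv2.INTER_CUBIC)
    cv2.imwrite('pics/'+name,f)
E
python3 - <<'E'
from h import *
for n in('scene','top','wrist'):
    im=grab(n); save(im,n+'0.png'); print(n,im['vfov'],im['cx'],im['cy'],im['distortion'],np.linalg.inv(im['camera_from_world']).round(3).tolist())
o=ctrl.get_obs();print(o)
E
```

```text
pics
scene 47.3574058804073 321.1553736571782 241.50161612207916 [-0.08364723  0.          0.          0.          0.        ] [[-0.895, -0.289, 0.34, 0.142], [-0.446, 0.55, -0.706, 0.983], [0.018, -0.784, -0.621, 0.728], [0.0, 0.0, 0.0, 1.0]]
top 44.38634029871705 310.4532219079067 241.12182170419752 [-0.0445365  0.         0.         0.         0.       ] [[-0.022, -0.993, 0.119, 0.393], [-1.0, 0.024, 0.018, 0.222], [-0.021, -0.118, -0.993, 1.227], [0.0, 0.0, 0.0, 1.0]]
wrist 60.45986218751976 321.25234706487544 232.55334184694743 [-0.05140832  0.          0.          0.          0.        ] [[0.252, 0.925, 0.286, 0.084], [0.968, -0.241, -0.076, 0.624], [-0.001, 0.295, -0.955, 0.373], [0.0, 0.0, 0.0, 1.0]]
{'time_s': 0.15, 'q': array([-1.37787663,  0.38407539,  0.01638813,  1.3709125 , -0.00626846,
        1.38821189, -0.04652253]), 'dq': array([-0.00345978, -0.00153512,  0.0016443 , -0.00364829,  0.00082428,
        0.00214674,  0.00146123]), 'effort': array([ 2.00631002e-03, -6.28157687e+01,  8.45365003e-01, -3.72165120e+01,
        1.65170449e-02,  1.09939207e-02,  4.59082696e-05]), 'position': array([0.15805261, 0.60439333, 0.30308979]), 'orientation': array([ 1.27543785e-01,  9.91832636e-01, -7.75009969e-04, -7.42644895e-05]), 'force': array([ 0.15862014, -0.18997098, -0.18022455]), 'wrist_torque': array([-0.05862819, -0.03443328,  0.01667751]), 'width': 0.9969343774263766}
```

View pics/scene0.png

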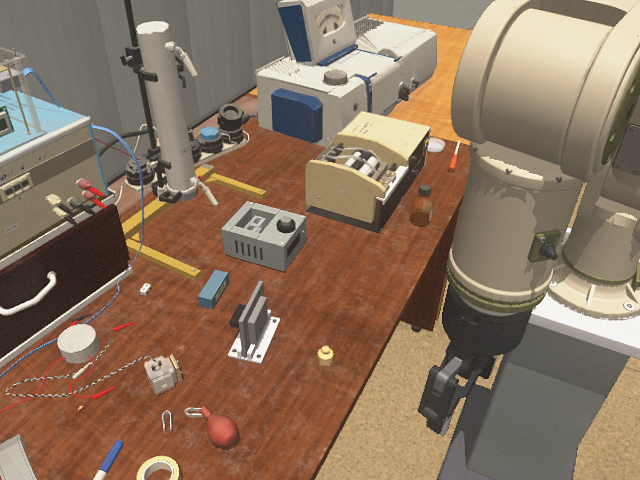

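View pics/top0.png

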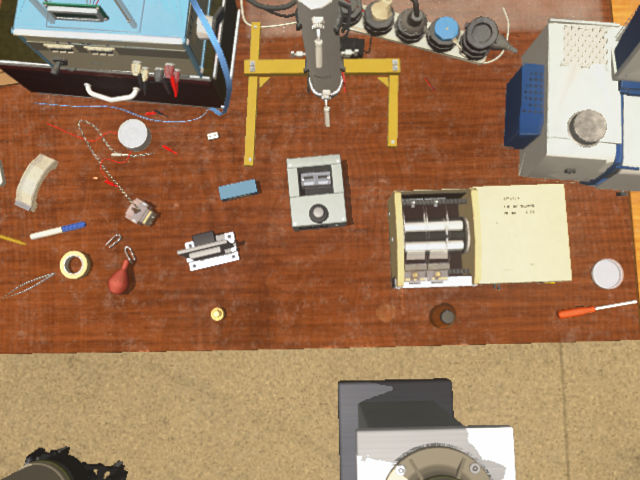

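View pics/wrist0.png

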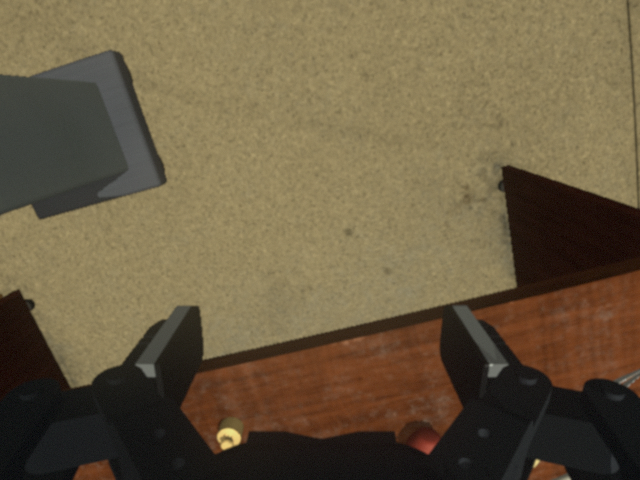

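The scene picture shows the cover in its stand at about (252,318), the unit at (264,235), the carton at (213,288), the weight at (325,355) and the bottle at (424,205). In the top view the stand is at (212,249), the unit at (317,190), and the button at (318,212). Next I'll enlarge these.

```bash
python3 - <<'E'
from h import *
im=load('top'); save(im,'t1.png',(165,140,365,290),4)
s=load('scene'); save(s,'s1.png',(180,190,340,370),4) ; save(s,'s1.png',(190,190,340,370),3.3)
C=cloud(im); 
E
```

```text
(no output)
```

View pics/t1.png

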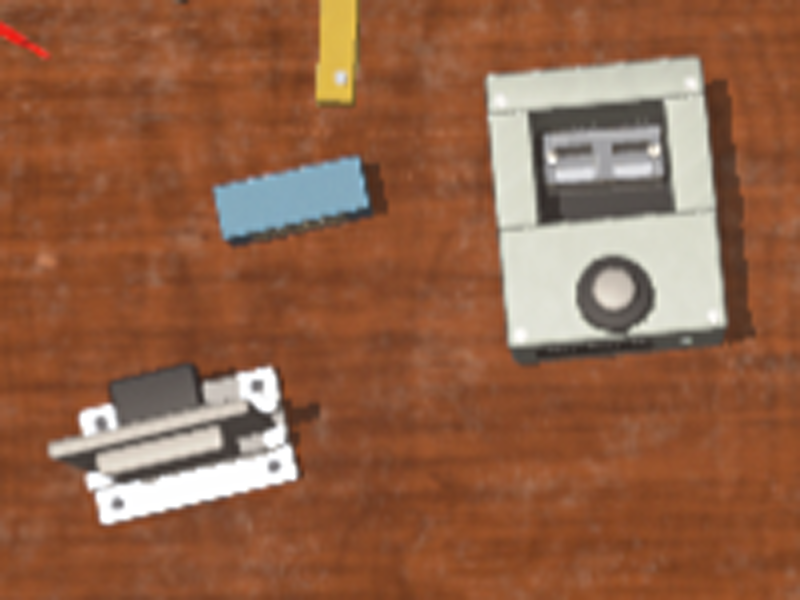

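View pics/s1.png

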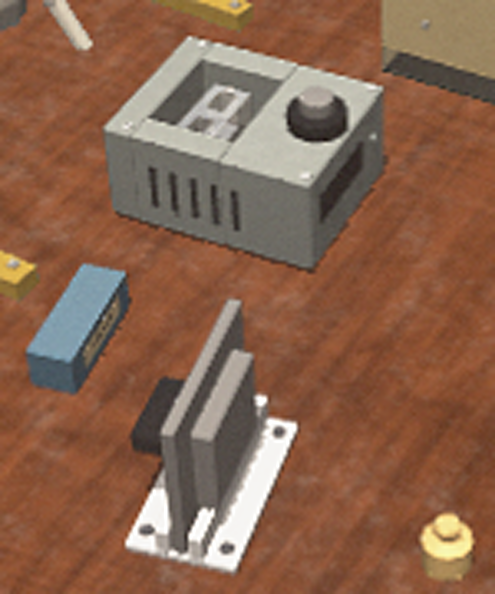

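The crop shows the plate's upper edge from (50,450) to (248,405) in t1, with the handle on the far side and the plug toward the robot. The unit's top corners are near (489,76), (700,58), (722,328), (510,348), and the button is at (614,289). Now I'll measure from the point cloud.

```bash
python3 - <<'E'
from h import *
im=load('top'); t=lambda L:(np.array(L,float)+.5)/4-.5+np.array([165,140])
names='unit BL,BR,FR,FL'
A=at_z(im,t([(489,76),(700,58),(723,326),(511,346)]),0.07);print('unit',A.round(4).tolist())
print('sides',[np.linalg.norm(A[i]-A[(i+1)%4]).round(4) for i in range(4)], 'ctr',A.mean(0).round(4), 'ang',[np.degrees(np.arctan2(*(v[1::-1]))).round(2) for v in (A[0]-A[3],A[1]-A[2])],np.degrees(np.arctan2(*((A[0]-A[1])[1::-1])))-90)
M=at_z(im,t([(530,112),(662,98),(674,211),(541,222)]),0.07);print('mouth',M.mean(0).round(4),[np.linalg.norm(M[i]-M[(i+1)%4]).round(4) for i in range(4)])
B=at_depth(im,t([(614,289),(605,285),(625,290)]));print('button',B.round(4).tolist())
print('stand', at_z(im,t([(82,412),(274,368),(297,478),(104,523)]),0.006).round(4).tolist())
E2=at_z(im,t([(50,450),(248,405)]),0.096);print('edge',E2.round(4).tolist())
C=cloud(im)
# stand region cloud
P=C[225:275,170:245].reshape(-1,3);P=P[P[:,2]>0.04]
E=P[P[:,2]>.088];print('top pts',len(E),E.mean(0),E[:,2].max()); print(np.percentile(E,[2,50,98],axis=0))
s=load('scene');D=cloud(s)
q=lambda L:(np.array(L,float)+.5)/3.3-.5+np.array([190,190])
print('scene button',at_depth(s,q([(318,96)])))
A=at_z(s,q([(107,127),(191,38),(383,88),(314,176)]),0.07);print('unit scene',A.round(4).tolist(),A.mean(0))
M=at_z(s,q([(148,124),(207,58),(283,82),(225,155)]),.07);print('m',M.round(4).tolist(),M.mean(0))
E3=at_z(s,q([(166,435),(174,438),(234,300),(243,304)]),.096);print('edge scene',E3.round(4).tolist())
E
E2=1
```

```text
unit [[0.7001, 0.2868, 0.07], [0.7065, 0.1802, 0.07], [0.5696, 0.1726, 0.07], [0.5622, 0.2782, 0.07]]
sides [np.float64(0.1068), np.float64(0.1371), np.float64(0.1058), np.float64(0.1382)] ctr [0.6346 0.2294 0.07  ] ang [np.float64(3.57), np.float64(3.16)] 3.4273012934434206
mouth [0.655  0.2309 0.07  ] [np.float64(0.0668), np.float64(0.0582), np.float64(0.0667), np.float64(0.0566)]
button [[0.5855, 0.2262, 0.0941], [0.5877, 0.2306, 0.0932], [0.5852, 0.2209, 0.0918]]
stand [[0.5422, 0.5078, 0.006], [0.563, 0.4062, 0.006], [0.5047, 0.3945, 0.006], [0.4834, 0.496, 0.006]]
edge [[0.5129, 0.5023, 0.096], [0.5326, 0.4054, 0.096]]
top pts 234 [0.521526   0.45435498 0.09630609] 0.10127212977149624
[[0.50972651 0.40681238 0.08898439]
 [0.52157959 0.45429046 0.09661683]
 [0.53366349 0.50103706 0.10046721]]
scene button [[0.58329307 0.22768166 0.09292677]]
unit scene [[0.6964, 0.2876, 0.07], [0.703, 0.1832, 0.07], [0.5676, 0.1741, 0.07], [0.5623, 0.2708, 0.07]] [0.63233116 0.22892377 0.07      ]
m [[0.6761, 0.2736, 0.07], [0.6818, 0.1975, 0.07], [0.6258, 0.1977, 0.07], [0.6188, 0.2779, 0.07]] [0.65064679 0.23666623 0.07      ]
edge scene [[0.5108, 0.504, 0.096], [0.5064, 0.5039, 0.096], [0.5317, 0.4077, 0.096], [0.526, 0.4081, 0.096]]
```

Both cameras agree to within 2–3 mm:
- **Stand:** yaw about 11.5°.
- **Upper edge:** about (0.5225, 0.453, 0.096).
- **Unit:** yaw about 3.4°.
- **Mouth:** about (0.653, 0.230).
- **Button:** about (0.585, 0.226, 0.093).

I'll start moving over now and log joint/pose pairs on the way to identify the kinematics.

move_arm(steps=[{"grip": 85, "travel": [-39, -5, 5], "angular": [0, 0, 6.4]}, {"grip": 85, "travel": [-78, -11, 10], "angular": [0, 0, 12.8]}, {"grip": 85, "travel": [-117, -16, 16], "angular": [0, 0, 19.2]}, {"grip": 85, "travel": [-156, -22, 21], "angular": [0, 0, 25.6]}, {"grip": 85, "travel": [-195, -27, 26], "angular": [0, 0, 32]}], grip_force=50)

```text
time_s: 0.57
position: [0.3414, 0.528, 0.2774]
orientation: [0.398, 0.917, -0.0, -0.0]
force: [0.1, 0.7, -0.3]
width: 0.996
```

```bash
cat > obs.py <<'E'
from h import *
from scipy.spatial.transform import Rotation as R
import json
o=ctrl.get_obs(); f=open('log.jsonl','a');f.write(json.dumps({k:np.array(o[k]).tolist() for k in('q','position','orientation')})+'\n');f.close()
print('t',round(o['time_s'],2),'q',o['q'].round(4).tolist(),'p',o['position'].round(4).tolist(),'w',round(o['width'],3),'F',o['force'].round(1).tolist())
print(R.from_quat(o['orientation']).as_matrix().round(4).tolist())
E
python3 obs.py
```

```text
t 0.57 q [-1.1816, 0.4057, 0.1854, 1.4065, -0.0748, 1.3367, -0.2423] p [0.3414, 0.528, 0.2774] w 0.996 F [0.1, 0.7, -0.3]
[[-0.6825, 0.7309, -0.0002], [0.7309, 0.6825, -0.0004], [-0.0002, -0.0004, -1.0]]
```

move_arm(steps=[{"grip": 85, "travel": [-36, 16, 5], "angular": [0, 0, 6.4]}, {"grip": 85, "travel": [-72, 32, 10], "angular": [0, 0, 12.8]}, {"grip": 85, "travel": [-108, 49, 16], "angular": [0, 0, 19.2]}, {"grip": 85, "travel": [-144, 65, 21], "angular": [0, 0, 25.6]}, {"grip": 85, "travel": [-180, 81, 27], "angular": [0, 0, 31.8]}])

```text
time_s: 0.98
position: [0.5239, 0.453, 0.2505]
orientation: [0.634, 0.773, -0.0, -0.0]
force: [0.1, -0.5, 0.9]
width: 0.995
```

```bash
python3 obs.py; python3 - <<'E'
from h import *
for n in('top','wrist'):
    im=grab(n); save(im,n+'1.png')
E
python3 obs.py
```

```text
t 0.98 q [-0.9699, 0.5738, 0.3381, 1.2447, -0.1854, 1.3533, -0.4459] p [0.5239, 0.453, 0.2505] w 0.995 F [0.1, -0.5, 0.9]
[[-0.1951, 0.9808, -0.0002], [0.9808, 0.1951, -0.0002], [-0.0002, -0.0002, -1.0]]
t 1.08 q [-0.9643, 0.5771, 0.3444, 1.2452, -0.1834, 1.3528, -0.4456] p [0.5291, 0.4468, 0.2486] w 0.997 F [0.3, -1.9, -0.5]
[[-0.1851, 0.9827, 0.0019], [0.9827, 0.1851, -0.0065], [-0.0067, 0.0007, -1.0]]
```

View pics/wrist1.png

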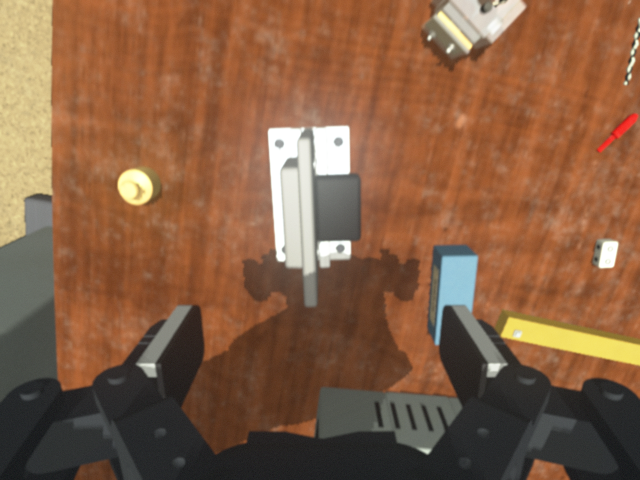

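```bash
cat > kin.py <<'E'
import numpy as np, json, itertools
from scipy.spatial.transform import Rotation as R
from scipy.optimize import least_squares
def Tm(r,p):
    T=np.eye(4);T[:3,:3]=r;T[:3,3]=p;return T
def fk(q,prm,s):
    # prm: a0, h, L1,L2,L3, e4x(elbow offset), e6x, e7x, a7
    a0,h,L1,L2,L3,x1,x2,x3,x4,a7=prm
    Z=lambda a:Tm(R.from_euler('z',a).as_matrix(),[0,0,0]);Y=lambda a:Tm(R.from_euler('y',a).as_matrix(),[0,0,0])
    t=lambda x,z:Tm(np.eye(3),[x,0,z])
    return Z(a0)@Z(s[0]*q[0])@t(x1,h)@Y(q[1])@Z(s[1]*q[2])@t(x2,L1)@Y(q[3])@t(x3,0)@Z(s[2]*q[4])@t(0,L2)@Y(q[5])@t(x4,L3)@Z(s[3]*q[6])@Z(a7)
def data():
    return [json.loads(l) for l in open('log.jsonl')]
def res(prm,s,D):
    o=[]
    for d in D:
        T=fk(d['q'],prm,s);o+=list((T[:3,3]-d['position'])*1)
        o+=list(0.3*(R.from_matrix(T[:3,:3]).inv()*R.from_quat(d['orientation'])).as_rotvec())
    o+=list(1e-4*np.array(prm[5:9]))
    return np.array(o)
if __name__=='__main__':
    D=data()
    for s in itertools.product([1,-1],repeat=4):
        best=None
        for a0 in(0,1.5,3,-1.5):
          for a7 in (0,1.57,3.14,-1.57):
            r=least_squares(res,[a0,.35,.45,.45,.2,0,0,0,0,a7],args=(s,D))
            if best is None or r.cost<best.cost:best=r
        print(s,best.cost,best.x.round(4).tolist())
E
python3 kin.py
```

```text
Still running in the background as job /tmp/bash_jobs.1000/823d332a494d (pid 635). You'll get a notice when it ends.
```

```bash
cat /tmp/bash_jobs.1000/823d332a494d/stdout; nproc
```

```text
4
```

Edit , replacing
```

```
with
```

```

```bash
cat /tmp/bash_jobs.1000/823d332a494d/stdout
kill -- -$(cat /tmp/bash_jobs.1000/823d332a494d/pid); python3 - <<'E'
s=open('kin.py').read()
s=s.replace("R.from_euler('z',a).as_matrix()","np.array([[np.cos(a),-np.sin(a),0],[np.sin(a),np.cos(a),0],[0,0,1]])").replace("R.from_euler('y',a).as_matrix()","np.array([[np.cos(a),0,np.sin(a)],[0,1,0],[-np.sin(a),0,np.cos(a)]])")
s=s.replace("args=(s,D))","args=(s,D),max_nfev=60)").replace("for a0 in(0,1.5,3,-1.5)","for a0 in(0.3,2.7,-1.5)").replace("best.x.round(4).tolist())","best.x.round(4).tolist(),flush=True)")
open('kin.py','w').write(s)
E
export OMP_NUM_THREADS=1 OPENBLAS_NUM_THREADS=1; timeout 300 python3 kin.py
```

```text
(1, 1, 1, 1) 0.03763969614153074 [2.9444, 3.6788, -0.9272, 19.0094, -3.495, 3.4718, 3.3109, 0.3641, 24.1448, 3.7594]
(1, 1, 1, -1) 0.01526632271038792 [2.9442, 3.6766, -0.9273, 18.9991, -3.4921, 3.4703, 3.3094, 0.3618, 24.1323, -3.2799]
(1, 1, -1, 1) 0.0472066119287484 [3.0852, 5.1066, -0.5511, 28.8352, -7.8721, 5.6974, 4.6888, 3.815, 36.5836, -2.4503]
(1, 1, -1, -1) 0.02604655349715108 [3.0147, 4.5657, -0.6235, 27.4153, -7.6269, 5.2294, 4.4229, 3.379, 34.5314, 3.0073]
(1, -1, 1, 1) 0.035898501464095914 [2.413, 3.1496, 0.6282, 7.4567, -0.9146, 1.5479, 1.4549, 2.1491, 9.235, 2.7257]
(1, -1, 1, -1) 0.01942759396090594 [2.4172, 3.1279, 0.6151, 7.3986, -0.905, 1.5182, 1.4487, 2.1207, 9.1452, 1.9749]
(1, -1, -1, 1) 0.02096427101324707 [2.6047, 1.9858, -0.1503, 4.5318, -1.3811, -0.0478, 1.0323, 1.5462, 4.2851, 2.8541]
(1, -1, -1, -1) 0.005524756253763785 [2.6044, 1.9875, -0.1494, 4.5417, -1.3838, -0.046, 1.0332, 1.5489, 4.297, 2.098]
(-1, 1, 1, 1) 0.014325529184416382 [3.1945, -0.2178, -0.1374, -1.286, 0.4153, -1.6464, 0.0727, -0.7909, -2.0987, 6.0867]
(-1, 1, 1, -1) 0.0024255388635551108 [3.1943, -0.2164, -0.1373, -1.2783, 0.4133, -1.645, 0.0737, -0.7895, -2.0891, -0.9526]
(-1, 1, -1, 1) 0.025081679394543567 [2.8034, 2.0515, 0.2168, 7.7311, -1.7278, 0.9987, 1.4294, 1.4042, 10.2074, -0.6547]
(-1, 1, -1, -1) 0.0143648824311622 [2.8223, 1.9423, 0.1969, 7.26, -1.6153, 0.8649, 1.3599, 1.2967, 9.5702, -1.3907]
(-1, -1, 1, 1) 0.01872834075070191 [-0.1643, 0.7501, 0.5572, 2.6835, -0.7214, 0.7485, 0.2664, 1.0106, 2.953, 2.2268]
(-1, -1, 1, -1) 0.012671267232817928 [-0.1551, 0.7063, 0.5433, 2.5098, -0.6851, 0.6861, 0.2408, 0.9663, 2.703, 1.481]
(-1, -1, -1, 1) 0.004966805646401592 [-0.0504, 0.2197, 0.4458, 0.2003, 0.3671, -0.0166, -0.0433, -0.0465, -0.3057, 2.2762]
(-1, -1, -1, -1) 5.8674920782864306e-09 [-0.0511, 0.2231, 0.4468, 0.2222, 0.3611, -0.0126, -0.0407, -0.0423, -0.2787, 1.5196]
```

```bash
export OMP_NUM_THREADS=1 OPENBLAS_NUM_THREADS=1; timeout 300 python3 - <<'E'
from kin import *
import kin
D=data();s=(-1,-1,-1,-1)
for w in (1e-4,1e-3,1e-2,1e-1):
    f=lambda p:np.r_[res(p,s,D),w*np.array(p[5:9])]
    r=least_squares(f,[-.05,.35,.45,.45,.2,0,0,0,0,1.57]);e=res(r.x,s,D)[:-4];print(w,r.x.round(4).tolist(),abs(e).max())
E
```

```text
0.0001 [-0.0514, 0.2239, 0.4475, 0.2448, 0.3556, -0.0115, -0.0382, -0.0415, -0.2533, 1.5194] 0.00010403748794903161
0.001 [-0.0541, 0.2327, 0.4542, 0.4472, 0.3057, 0.0002, -0.0155, -0.032, -0.0236, 1.5167] 0.00010950013914911978
0.01 [-0.0565, 0.2438, 0.4557, 0.4589, 0.2976, 0.0148, -0.0133, -0.0145, 0.0008, 1.5143] 0.00011432645996934656
0.1 [-0.0526, 0.1481, 0.4584, 0.4614, 0.1941, 0.0082, -0.0085, -0.007, 0.0007, 1.5182] 0.0007673183942156214
```

```bash
python3 - <<'E'
from h import *
im=load('wrist'); save(im,'w1c.png',(240,110,380,320),2.8)
im=load('top'); save(im,'t1b.png',(165,200,265,280),7)
E
python3 obs.py
```

```text
t 1.08 q [-0.9643, 0.5771, 0.3444, 1.2452, -0.1834, 1.3528, -0.4456] p [0.5291, 0.4468, 0.2486] w 0.997 F [0.3, -1.9, -0.5]
[[-0.1851, 0.9827, 0.0019], [0.9827, 0.1851, -0.0065], [-0.0067, 0.0007, -1.0]]
```

View pics/w1c.png

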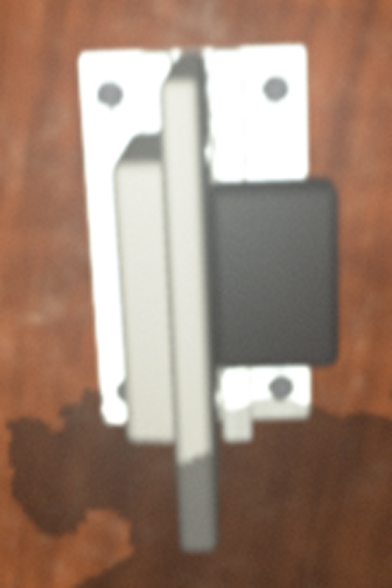

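View pics/t1b.png

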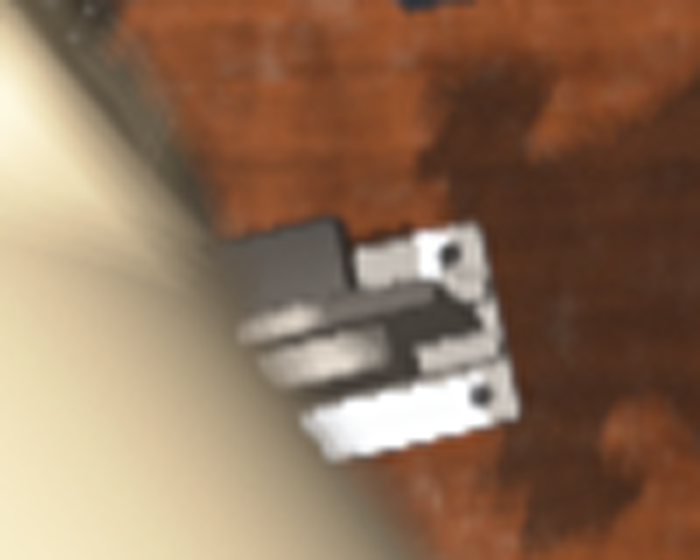

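```bash
python3 - <<'E'
from h import *
im=load('wrist');t=lambda L:(np.array(L,float)+.5)/2.8-.5+np.array([240,110])
E=at_z(im,t([(164,82),(199,82),(178,550),(216,550)]),.096);print(E.round(4).tolist())
a=(E[0]+E[1])/2;b=(E[2]+E[3])/2;print((a+b)/2,np.linalg.norm(a-b),np.degrees(np.arctan2(-(a-b)[0],(a-b)[1])))
S=at_z(im,t([(80,52),(307,46),(128,425),(310,417)]),.006);print(S.round(4).tolist(),S.mean(0))
E
```

```text
[[0.5091, 0.5012, 0.096], [0.5156, 0.5024, 0.096], [0.5279, 0.4049, 0.096], [0.5359, 0.4064, 0.096]]
[0.52210457 0.45371309 0.096     ] 0.09814451699524229 11.497590576201247
[[0.4825, 0.4968, 0.006], [0.5411, 0.5089, 0.006], [0.5111, 0.3948, 0.006], [0.5626, 0.4067, 0.006]] [0.52433328 0.45178803 0.006     ]
```

move_arm(steps=[{"grip": 40, "travel": [0, 0, 20], "angular": [0, 0, 0]}, {"grip": 40, "travel": [0, 0, 45], "angular": [0, 0, 0]}, {"grip": 40, "travel": [0, 0, 70], "angular": [0, 0, 0]}, {"grip": 40, "travel": [0, 0, 88], "angular": [0, 0, 0]}, {"grip": 40, "travel": [0, 0, 96], "angular": [0, 0, 0]}])

```text
time_s: 1.5
position: [0.5209, 0.453, 0.1509]
orientation: [0.632, 0.775, -0.003, -0.0]
force: [-1.3, -0.1, 0.0]
width: 0.469
```

```bash
python3 obs.py; python3 - <<'E'
from h import *
im=grab('wrist'); save(im,'w2.png')
im=grab('scene'); save(im,'s2.png',(190,230,350,390),3.7)
E
```

```text
t 1.5 q [-0.9668, 0.6438, 0.3171, 1.3624, -0.2043, 1.173, -0.4272] p [0.5209, 0.453, 0.1509] w 0.469 F [-1.3, -0.1, 0.0]
[[-0.2004, 0.9797, -0.0042], [0.9797, 0.2004, -0.0038], [-0.0029, -0.0049, -1.0]]
```

View pics/w2.png

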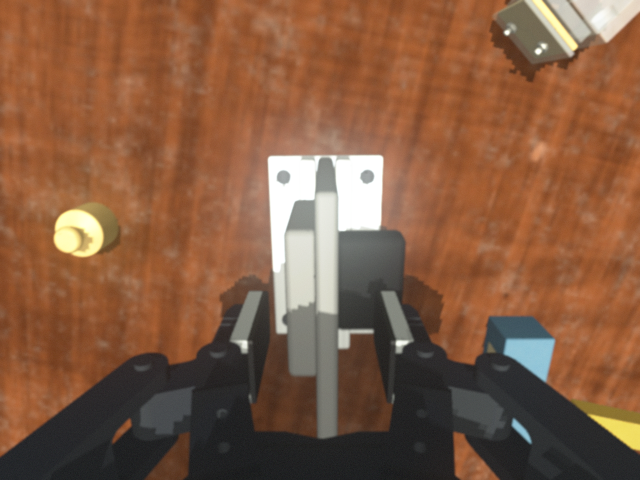

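View pics/s2.png

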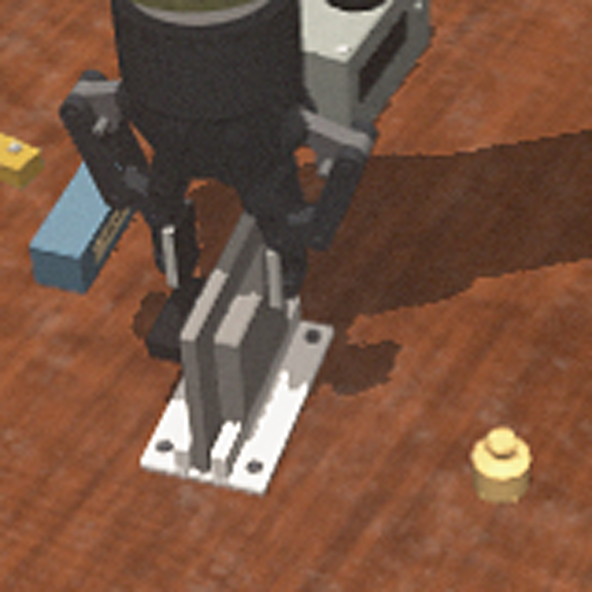

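```bash
python3 obs.py
```

```text
t 1.6 q [-0.9669, 0.6426, 0.3177, 1.3601, -0.2041, 1.1749, -0.4275] p [0.5215, 0.4533, 0.1527] w 0.467 F [-0.0, -0.0, 0.4]
[[-0.2003, 0.9797, -0.0029], [0.9797, 0.2003, -0.0027], [-0.0021, -0.0034, -1.0]]
```

move_arm(steps=[{"grip": 12, "travel": [0, 0, -1], "angular": [0, 0, 0]}, {"grip": 0, "travel": [0, 0, -1], "angular": [0, 0, 0]}, {"grip": 0, "travel": [0, 0, -1], "angular": [0, 0, 0]}, {"grip": 0, "travel": [0, 0, -1], "angular": [0, 0, 0]}, {"grip": 0, "travel": [0, 0, -1], "angular": [0, 0, 0]}], grip_force=60)

```text
time_s: 2.02
position: [0.5232, 0.4546, 0.1581]
orientation: [0.632, 0.775, 0.002, 0.0]
force: [-1.1, -0.6, 6.8]
width: 0.073
```

```bash
python3 obs.py
```

```text
t 2.02 q [-0.967, 0.6376, 0.3189, 1.3555, -0.2038, 1.1769, -0.4276] p [0.5232, 0.4546, 0.1581] w 0.073 F [-1.1, -0.6, 6.8]
[[-0.2003, 0.9797, 0.0025], [0.9797, 0.2003, 0.0025], [0.0019, 0.0029, -1.0]]
```

move_arm(steps=[{"grip": 0, "travel": [0, 0, -10], "angular": [0, 0, 0]}, {"grip": 0, "travel": [0, 0, -30], "angular": [0, 0, 0]}, {"grip": 0, "travel": [0, 0, -60], "angular": [0, 0, 0]}, {"grip": 0, "travel": [0, 0, -90], "angular": [0, 0, 0]}, {"grip": 0, "travel": [0, 0, -110], "angular": [0, 0, 0]}])

```text
time_s: 2.43
position: [0.5227, 0.454, 0.2696]
orientation: [0.632, 0.775, 0.001, 0.0]
force: [0.2, 2.2, -2.0]
width: 0.071
```

```bash
python3 obs.py; python3 - <<'E'
from h import *
im=grab('wrist'); save(im,'w3.png')
im=grab('scene'); save(im,'s3.png')
E
```

```text
t 2.43 q [-0.9718, 0.5619, 0.3401, 1.2199, -0.1819, 1.3864, -0.4462] p [0.5227, 0.454, 0.2696] w 0.071 F [0.2, 2.2, -2.0]
[[-0.2, 0.9798, 0.002], [0.9798, 0.2, 0.0017], [0.0013, 0.0023, -1.0]]
```

View pics/s3.png

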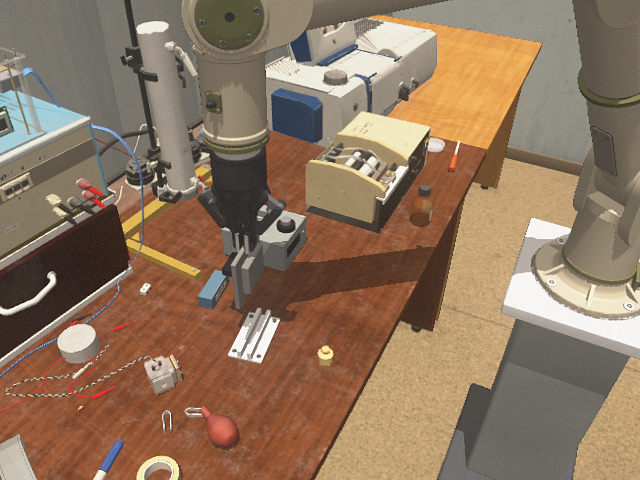

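View pics/w3.png

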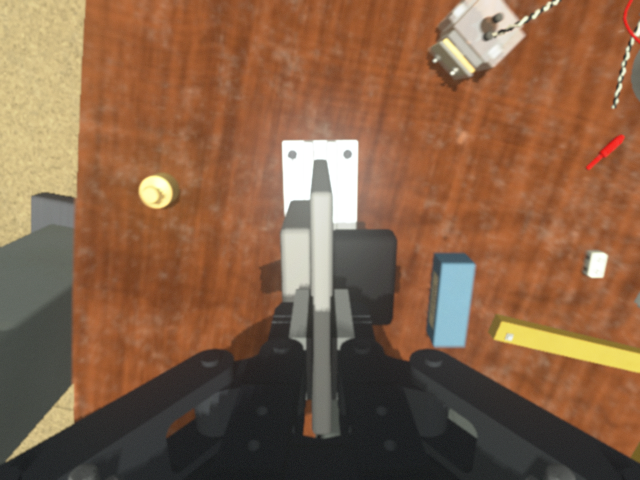

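```bash
export OMP_NUM_THREADS=1 OPENBLAS_NUM_THREADS=1; timeout 300 python3 - <<'E'
from kin import *
D=data();s=(-1,-1,-1,-1)
for w in (1e-3,1e-2,3e-2):
    f=lambda p:np.r_[res(p,s,D),w*np.array(p[5:9])]
    r=least_squares(f,[-.05,.35,.45,.45,.2,0,0,0,0,1.57]);e=res(r.x,s,D)[:-4];print(w,r.x.round(4).tolist(),abs(e).max())
from h import *
im=load('top')
print(at_z(im,[(217,314),(440,315),(240,188),(150,350),(350,347),(550,343)],0).round(3).tolist())
im0=cv2.imread('pics/top0.png')
E
```

```text
0.001 [-0.0585, 0.248, 0.4567, 0.465, 0.2857, 0.0276, -0.012, 0.001, 0.0175, 1.5123] 0.00014462144517790598
0.01 [-0.0583, 0.2478, 0.4567, 0.465, 0.2856, 0.0272, -0.012, 0.001, 0.017, 1.5125] 0.00014211692181198554
0.03 [-0.0571, 0.2464, 0.4569, 0.4648, 0.2847, 0.0242, -0.012, 0.0007, 0.0141, 1.5137] 0.0003146772858964031
[[0.392, 0.442, 0.0], [0.379, -0.02, 0.0], [0.657, 0.392, 0.0], [0.32, 0.582, 0.0], [0.318, 0.168, 0.0], [0.316, -0.244, 0.0]]
```

```bash
export OMP_NUM_THREADS=1 OPENBLAS_NUM_THREADS=1; cat > ik.py <<'E'
from kin import *
S=(-1,-1,-1,-1); PRM=[-0.0585,0.248,0.4567,0.465,0.2857,0.0276,-0.012,0.001,0.0175,1.5123]
LO=np.array([-2.95,-.25,-1.52,.18,-1.44,.02,-3.01]);HI=np.array([2.95,2.06,1.56,2.33,4.58,2.06,3.01])
def F(q): return fk(q,PRM,S)
def err(q,T):
    A=F(q);return np.r_[A[:3,3]-T[:3,3],.3*R.from_matrix(A[:3,:3].T@T[:3,:3]).as_rotvec()]
def jac(q,T0):
    J=np.zeros((6,7))
    for i in range(7):
        a=q.copy();a[i]+=1e-5;A=F(a);J[:3,i]=(A[:3,3]-T0[:3,3])/1e-5;J[3:,i]=.3*R.from_matrix(A[:3,:3]@T0[:3,:3].T).as_rotvec()/1e-5
    return J
def track(q,T,n=40):
    # interpolate task path from F(q) to T, DLS with clamp
    A=F(q);dR=R.from_matrix(T[:3,:3]@A[:3,:3].T).as_rotvec();q=q.copy();wr=0
    for k in range(1,n+1):
        B=np.eye(4);B[:3,3]=A[:3,3]+(T[:3,3]-A[:3,3])*k/n;B[:3,:3]=R.from_rotvec(dR*k/n).as_matrix()@A[:3,:3]
        for _ in range(3):
            C=F(q);e=np.r_[B[:3,3]-C[:3,3],.3*R.from_matrix(B[:3,:3]@C[:3,:3].T).as_rotvec()]
            J=jac(q,C);q=np.clip(q+J.T@np.linalg.solve(J@J.T+1e-5*np.eye(6),e),LO+.02,HI-.02)
        wr=max(wr,np.linalg.norm(e))
    return q,np.linalg.norm(err(q,T)),wr
def lay(c,psi,al,lift=0.001,pz=.134,py=.016):
    d=np.array([np.cos(psi),np.sin(psi),0]);Z=np.array([0,0,1.])
    z=d*np.cos(al)-Z*np.sin(al);y=Z*np.cos(al)+d*np.sin(al);x=np.cross(y,z)
    # far plug edge location when lying: c + d*.027 
    piv=np.array([c[0],c[1],0])+d*.027+Z*lift
    T=np.eye(4);T[:3,:3]=np.c_[x,y,z];T[:3,3]=piv-z*pz+y*py;return T
E
cat > srch.py <<'E'
from ik import *
D=data();q0=np.array(D[-1]['q'])
out=[]
for c in [(.40,.30),(.44,.28),(.46,.24),(.42,.22),(.45,.33),(.44,.18)]:
    for ps in range(-180,180,20):
        T=lay(c,np.radians(ps),np.radians(20))
        q,e,w=track(q0,T,15)
        out.append((e,c,ps,q.round(2).tolist(),w))
out.sort(key=lambda a:a[0])
for o in out[:30]:print(o)
E
timeout 500 python3 srch.py
```

```text
(np.float64(6.223171083548297e-11), (0.44, 0.18), -100, [-1.34, 1.29, 0.91, 1.29, 0.01, 1.72, -2.26], np.float64(1.0973582988777128e-05))
(np.float64(1.3968111691848975e-10), (0.4, 0.3), -80, [-1.59, 1.27, 0.85, 1.28, 0.09, 1.68, -2.26], np.float64(1.3239214939890339e-05))
(np.float64(1.6252797446305686e-10), (0.42, 0.22), -80, [-1.59, 1.22, 0.88, 1.47, 0.13, 1.51, -2.25], np.float64(1.2992416952627246e-05))
(np.float64(1.6824011917070739e-10), (0.42, 0.22), -100, [-1.37, 1.3, 0.89, 1.24, -0.01, 1.79, -2.29], np.float64(1.1514492127152738e-05))
(np.float64(1.8241077855430333e-10), (0.46, 0.24), -100, [-1.29, 1.35, 0.89, 1.08, -0.01, 1.86, -2.27], np.float64(1.1117011057606152e-05))
(np.float64(2.0390272772950355e-10), (0.44, 0.18), -80, [-1.56, 1.21, 0.9, 1.54, 0.15, 1.43, -2.23], np.float64(1.2936195855756046e-05))
(np.float64(2.40411851697483e-10), (0.44, 0.28), -80, [-1.54, 1.28, 0.87, 1.27, 0.11, 1.63, -2.23], np.float64(1.2143451185483162e-05))
(np.float64(2.5967266586599066e-10), (0.46, 0.24), -80, [-1.52, 1.26, 0.89, 1.35, 0.12, 1.55, -2.21], np.float64(1.1866700811961788e-05)
[... 2286 characters left out ...]
5982193160994e-05))
(np.float64(7.783494690237745e-10), (0.45, 0.33), 140, [-0.01, 1.09, -0.32, 1.3, -0.59, 1.65, 2.39], np.float64(7.029416812267671e-05))
(np.float64(8.314958709890383e-10), (0.44, 0.28), -40, [-1.98, 1.12, 0.91, 1.86, 0.41, 0.96, -2.27], np.float64(2.7663500956609948e-05))
(np.float64(8.61201737589666e-10), (0.42, 0.22), -120, [-1.16, 1.37, 0.9, 1.04, -0.17, 2.04, -2.39], np.float64(1.294525085652398e-05))
(np.float64(8.657268460731249e-10), (0.4, 0.3), 160, [-0.11, 1.14, -0.35, 1.21, -0.38, 1.83, 2.46], np.float64(7.025631291173436e-05))
(np.float64(1.0561642808134017e-09), (0.46, 0.24), -40, [-1.97, 1.12, 0.94, 1.94, 0.44, 0.86, -2.28], np.float64(3.131938020352089e-05))
```

```bash
export OMP_NUM_THREADS=1 OPENBLAS_NUM_THREADS=1; python3 obs.py; cat > plan.py <<'E'
from ik import *
def cmdload(): return np.array(json.load(open('cmd.json')))
def cmdsave(T): json.dump(np.array(T).tolist(),open('cmd.json','w'))
def rows(T0,T1,n,k0=0):
    """rows from command T0 to T1 over n rows, in calls of 5, each relative to call start (after rounding)"""
    A=T0;w=R.from_matrix(T1[:3,:3]@T0[:3,:3].T).as_rotvec()
    calls=[];start=T0
    for c in range(0,n,5):
        rr=[]
        for k in range(c+1,c+6):
            f=min(k/n,1);f=f if n<6 else f
            B=np.eye(4);B[:3,3]=A[:3,3]+(T1[:3,3]-A[:3,3])*f;B[:3,:3]=R.from_rotvec(w*f).as_matrix()@A[:3,:3]
            X=np.linalg.inv(start)@B
            rr.append((X[:3,3]*1000).round(0).tolist()+np.degrees(R.from_matrix(X[:3,:3]).as_rotvec()).round(1).tolist())
        calls.append(rr)
        start=apply(start,rr[-1])
    return calls,start
def apply(T,r):
    X=np.eye(4);X[:3,3]=np.array(r[:3])/1000;X[:3,:3]=R.from_rotvec(np.radians(r[3:])).as_matrix();return T@X
E
python3 - <<'E'
from plan import *
d=data()[-1];T0=Tm(R.from_quat(d['orientation']).as_matrix(),d['position']);q0=np.array(d['q'])
T0[2,3]=.265 if abs(T0[2,3]-.265)<.004 else T0[2,3]
c=(.45,.21);al=np.radians(15);ps=np.radians(-40)
H=lay(c,ps,al,lift=.09);Tl=lay(c,ps,al,lift=.001)
print('H',H.round(3).tolist())
w=R.from_matrix(H[:3,:3]@T0[:3,:3].T).as_rotvec();print('rot',np.degrees(w),np.linalg.norm(np.degrees(w)),'trans',H[:3,3]-T0[:3,3])
n=15
q=q0;prev=q0
for k in range(1,n+1):
    B=np.eye(4);f=k/n;B[:3,3]=T0[:3,3]+(H[:3,3]-T0[:3,3])*f;B[:3,:3]=R.from_rotvec(w*f).as_matrix()@T0[:3,:3]
    q,e,_=track(q,B,3);print(k,q.round(2).tolist(),'%.1e'%e,'dq/s max',abs((q-prev)*12).max().round(2), 'far corners z',min((B@np.array([a,b,cc,1]))[2] for a in(-.05,.05) for b,cc in((-.004,.152),(.004,.152),(-.016,.134),(.034,.107))).round(3));prev=q
q,e,_=track(q,Tl,10);print(q.round(2).tolist(),e)
cmdsave(T0)
for cc in rows(T0,H,15)[0]:print(cc)
E
```

```text
t 2.53 q [-0.9717, 0.5603, 0.3405, 1.2181, -0.1821, 1.3844, -0.4461] p [0.5237, 0.4546, 0.2715] w 0.073 F [0.2, -0.1, -1.7]
[[-0.2, 0.9798, 0.0059], [0.9798, 0.2, 0.0054], [0.0041, 0.0068, -1.0]]
H [[0.643, 0.198, 0.74, 0.375], [0.766, -0.166, -0.621, 0.273], [-0.0, 0.966, -0.259, 0.14], [0.0, 0.0, 0.0, 1.0]]
rot [-19.09911213 -74.4708063  -44.0100072 ] 88.58644258070983 trans [-0.14900056 -0.18142725 -0.13136514]
1 [-1.04, 0.5, 0.38, 1.33, -0.11, 1.28, -0.53] 7.1e-11 dq/s max 1.29 far corners z 0.109
2 [-1.12, 0.46, 0.43, 1.42, -0.04, 1.19, -0.63] 7.1e-11 dq/s max 1.21 far corners z 0.101
3 [-1.2, 0.42, 0.47, 1.51, 0.05, 1.1, -0.75] 7.8e-11 dq/s max 1.43 far corners z 0.093
4 [-1.29, 0.4, 0.53, 1.6, 0.15, 1.03, -0.89] 8.5e-11 dq/s max 1.63 far corners z 0.087
5 [-1.39, 0.38, 0.58, 1.67, 0.25, 0.98, -1.04] 8.4e-11 dq/s max 1.81 far corners z 0.083
6 [-1.48, 0.38, 0.64, 1.74, 0.36, 0.93, -1.2] 6.9e-11 dq/s max 1.94 far corners z 0.079
7 [-1.58, 0.39, 0.7, 1.8, 0.46, 0.9, -1.36] 5.0e-11 dq/s max 1.99 far corners z 0.077
8 [-1.67, 0.42, 0.77, 1.86, 0.54, 0.89, -1.53] 4.1e-11 dq/s max 1.
[... 614 characters left out ...]
dq/s max 1.06 far corners z 0.09
[-1.95, 1.12, 0.83, 1.99, 0.58, 0.9, -2.48] 4.948557506439828e-12
[[-10.0, -12.0, 9.0, -4.6, -2.3, 2.9], [-20.0, -24.0, 17.0, -9.2, -4.5, 5.8], [-30.0, -37.0, 26.0, -13.9, -6.8, 8.7], [-40.0, -49.0, 35.0, -18.5, -9.0, 11.6], [-49.0, -61.0, 43.0, -23.1, -11.3, 14.5]]
[[-12.0, -12.0, 6.0, -4.6, -2.3, 2.9], [-24.0, -25.0, 12.0, -9.3, -4.5, 5.8], [-35.0, -37.0, 17.0, -13.9, -6.8, 8.7], [-47.0, -50.0, 23.0, -18.5, -9.0, 11.6], [-59.0, -62.0, 29.0, -23.1, -11.3, 14.5]]
[[-13.0, -11.0, 3.0, -4.6, -2.3, 2.9], [-27.0, -22.0, 7.0, -9.3, -4.5, 5.8], [-41.0, -33.0, 10.0, -13.9, -6.8, 8.7], [-55.0, -44.0, 14.0, -18.5, -9.0, 11.6], [-68.0, -55.0, 17.0, -23.1, -11.3, 14.5]]
```

```bash
export OMP_NUM_THREADS=1 OPENBLAS_NUM_THREADS=1; python3 - <<'E'
from plan import *
a=np.radians(11.5);T0=np.eye(4);T0[:3,:3]=np.c_[[-np.sin(a),np.cos(a),0],[np.cos(a),np.sin(a),0],[0,0,-1]];T0[:3,3]=[.5225,.453,.266]
H=lay((.45,.21),np.radians(-40),np.radians(15),lift=.15)
C,s=rows(T0,H,15);cmdsave(s)
for cc in C:print(cc)
print(s.round(4).tolist(),H.round(4).tolist())
E
```

```text
[[-10.0, -12.0, 4.0, -4.6, -2.2, 2.9], [-20.0, -24.0, 9.0, -9.3, -4.5, 5.8], [-29.0, -36.0, 13.0, -13.9, -6.7, 8.7], [-39.0, -48.0, 18.0, -18.6, -9.0, 11.7], [-49.0, -60.0, 22.0, -23.2, -11.2, 14.6]]
[[-12.0, -11.0, 2.0, -4.6, -2.2, 2.9], [-24.0, -21.0, 4.0, -9.3, -4.5, 5.8], [-36.0, -32.0, 6.0, -13.9, -6.7, 8.7], [-48.0, -42.0, 7.0, -18.6, -8.9, 11.7], [-60.0, -53.0, 9.0, -23.2, -11.2, 14.6]]
[[-14.0, -7.0, 1.0, -4.6, -2.2, 2.9], [-29.0, -15.0, 2.0, -9.3, -4.4, 5.8], [-43.0, -23.0, 3.0, -13.9, -6.7, 8.7], [-57.0, -30.0, 4.0, -18.5, -8.9, 11.6], [-71.0, -38.0, 4.0, -23.2, -11.2, 14.6]]
[[0.6436, 0.1977, 0.7394, 0.3744], [0.7654, -0.1666, -0.6217, 0.2736], [0.0003, 0.966, -0.2585, 0.2004], [0.0, 0.0, 0.0, 1.0]] [[0.6428, 0.1983, 0.7399, 0.3747], [0.766, -0.1664, -0.6209, 0.2732], [-0.0, 0.9659, -0.2588, 0.2001], [0.0, 0.0, 0.0, 1.0]]
```

move_arm(steps=[{"grip": 0, "travel": [-10, -12, 4], "angular": [-4.6, -2.2, 2.9]}, {"grip": 0, "travel": [-20, -24, 9], "angular": [-9.3, -4.5, 5.8]}, {"grip": 0, "travel": [-29, -36, 13], "angular": [-13.9, -6.7, 8.7]}, {"grip": 0, "travel": [-39, -48, 18], "angular": [-18.6, -9.0, 11.7]}, {"grip": 0, "travel": [-49, -60, 22], "angular": [-23.2, -11.2, 14.6]}])

```text
time_s: 2.95
position: [0.4722, 0.3929, 0.2426]
orientation: [0.709, 0.669, 0.095, 0.203]
force: [-0.5, -0.9, -1.9]
width: 0.067
```

```bash
python3 obs.py
```

```text
t 2.95 q [-1.3705, 0.3427, 0.5302, 1.6857, 0.3001, 1.0327, -1.0762] p [0.4722, 0.3929, 0.2426] w 0.067 F [-0.5, -0.9, -1.9]
[[0.0882, 0.9101, 0.405], [0.9867, -0.024, -0.161], [-0.1367, 0.4138, -0.9]]
```

move_arm(steps=[{"grip": 0, "travel": [-12, -11, 2], "angular": [-4.6, -2.2, 2.9]}, {"grip": 0, "travel": [-24, -21, 4], "angular": [-9.3, -4.5, 5.8]}, {"grip": 0, "travel": [-36, -32, 6], "angular": [-13.9, -6.7, 8.7]}, {"grip": 0, "travel": [-48, -42, 7], "angular": [-18.6, -8.9, 11.7]}, {"grip": 0, "travel": [-60, -53, 9], "angular": [-23.2, -11.2, 14.6]}])

```text
time_s: 3.37
position: [0.4224, 0.3338, 0.2217]
orientation: [0.738, 0.518, 0.183, 0.391]
force: [0.4, -0.2, -3.9]
width: 0.071
```

```bash
python3 obs.py
```

```text
t 3.37 q [-1.7314, 0.3593, 0.6787, 1.9575, 0.7768, 1.0851, -1.8697] p [0.4224, 0.3338, 0.2217] w 0.071 F [0.4, -0.2, -3.9]
[[0.3954, 0.6227, 0.6752], [0.9086, -0.1574, -0.3869], [-0.1347, 0.7665, -0.628]]
```

move_arm(steps=[{"grip": 0, "travel": [-14, -7, 1], "angular": [-4.6, -2.2, 2.9]}, {"grip": 0, "travel": [-29, -15, 2], "angular": [-9.3, -4.4, 5.8]}, {"grip": 0, "travel": [-43, -23, 3], "angular": [-13.9, -6.7, 8.7]}, {"grip": 0, "travel": [-57, -30, 4], "angular": [-18.5, -8.9, 11.6]}, {"grip": 0, "travel": [-71, -38, 4], "angular": [-23.2, -11.2, 14.6]}])

```text
time_s: 3.78
position: [0.3734, 0.2738, 0.1996]
orientation: [0.719, 0.334, 0.258, 0.553]
force: [-0.3, -0.1, -2.6]
width: 0.071
```

```bash
python3 - <<'E'
from h import *
im=grab('wrist'); save(im,'w4.png')
im=grab('scene'); save(im,'s4.png')
E
python3 obs.py
```

```text
t 3.88 q [-1.901, 0.6261, 0.7281, 2.0694, 0.8483, 1.2876, -2.4203] p [0.3724, 0.2735, 0.1978] w 0.073 F [0.4, -0.4, -2.6]
[[0.6421, 0.1978, 0.7407], [0.7666, -0.1591, -0.6221], [-0.0052, 0.9672, -0.2538]]
```

View pics/s4.png

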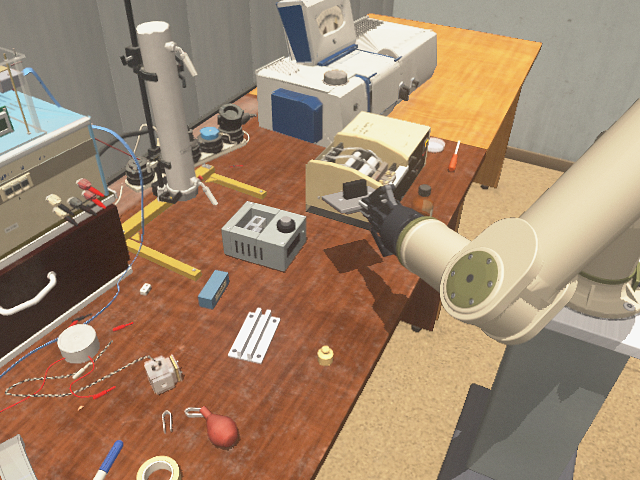

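View pics/w4.png

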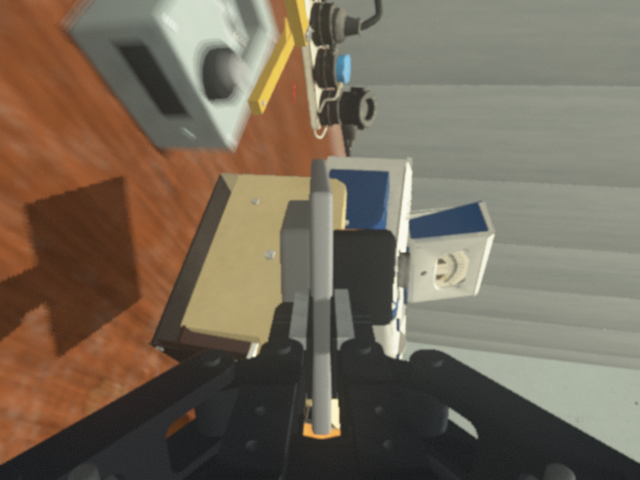

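The cover hangs handle-up with a 15° tilt over bare desk, and its shadow is at about (355,255) in the scene picture. I'll lower it now.

move_arm(steps=[{"grip": 0, "travel": [0, -29, 8], "angular": [0, 0, 0]}, {"grip": 0, "travel": [0, -63, 17], "angular": [0, 0, 0]}, {"grip": 0, "travel": [0, -97, 26], "angular": [0, 0, 0]}, {"grip": 0, "travel": [0, -120, 32], "angular": [0, 0, 0]}, {"grip": 0, "travel": [0, -133, 36], "angular": [0, 0, 0]}])

```text
time_s: 4.3
position: [0.3746, 0.2747, 0.0596]
orientation: [0.719, 0.337, 0.256, 0.551]
force: [-1.2, -0.3, -1.5]
width: 0.069
```

```bash
python3 - <<'E'
from h import *
im=grab('scene'); save(im,'s5.png',(290,130,530,310),3.3)
E
python3 obs.py
```

```text
t 4.35 q [-1.8067, 0.9332, 0.6005, 2.0273, 0.7605, 1.1047, -2.5976] p [0.3744, 0.2745, 0.0586] w 0.07 F [-0.9, -0.5, -4.4]
[[0.6409, 0.204, 0.74], [0.7676, -0.1651, -0.6193], [-0.0042, 0.9649, -0.2624]]
```

View pics/s5.png

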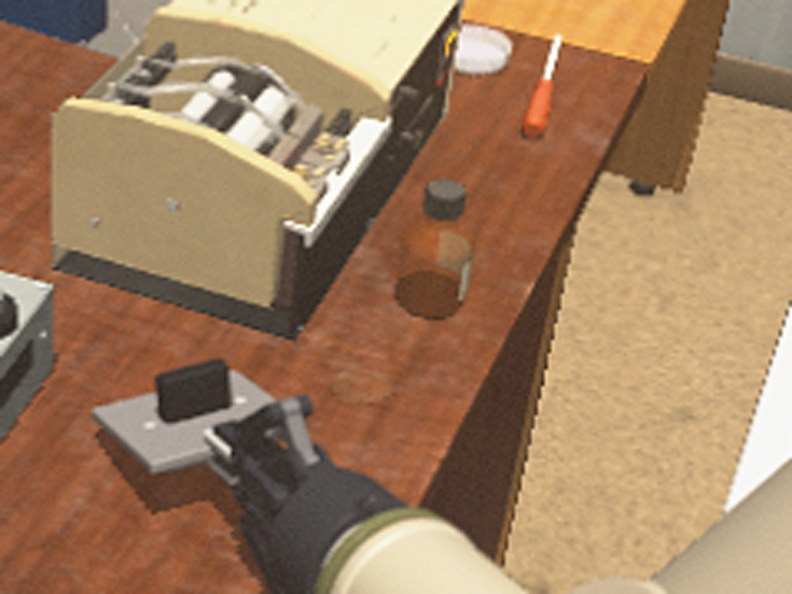

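move_arm(steps=[{"grip": 0, "travel": [0, -2, 0.5], "angular": [0, 0, 0]}, {"grip": 0, "travel": [0, -4, 1], "angular": [0, 0, 0]}, {"grip": 0, "travel": [0, -6, 1.5], "angular": [0, 0, 0]}, {"grip": 0, "travel": [0, -8, 2], "angular": [0, 0, 0]}, {"grip": 0, "travel": [0, -8, 2], "angular": [0, 0, 0]}])

```text
time_s: 4.77
position: [0.3758, 0.2745, 0.0568]
orientation: [0.719, 0.334, 0.259, 0.552]
force: [2.3, 2.3, 9.4]
width: 0.073
```

```bash
python3 obs.py
```

```text
t 4.77 q [-1.8049, 0.9435, 0.6011, 2.0224, 0.7595, 1.1053, -2.6076] p [0.3758, 0.2745, 0.0568] w 0.073 F [2.3, 2.3, 9.4]
[[0.6437, 0.194, 0.7403], [0.7652, -0.1676, -0.6215], [0.0035, 0.9666, -0.2563]]
```

move_arm(steps=[{"grip": 12, "travel": [0, 0, 0], "angular": [0, 0, 0]}, {"grip": 18, "travel": [0, 0, 0], "angular": [0, 0, 0]}, {"grip": 24, "travel": [0, 0, 0], "angular": [0, 0, 0]}, {"grip": 28, "travel": [0, 0, 0], "angular": [0, 0, 0]}, {"grip": 28, "travel": [0, 0, 0], "angular": [0, 0, 0]}])

```text
time_s: 5.18
position: [0.3765, 0.2746, 0.0585]
orientation: [0.719, 0.332, 0.26, 0.553]
force: [0.2, 1.9, 21.9]
width: 0.327
```

```bash
python3 - <<'E'
from h import *
im=grab('scene'); save(im,'s6.png',(290,130,530,310),3.3)
im=grab('wrist'); save(im,'w6.png')
E
python3 obs.py
```

```text
t 5.28 q [-1.8053, 0.9422, 0.6033, 2.022, 0.7607, 1.1075, -2.6075] p [0.3765, 0.2746, 0.0585] w 0.324 F [-0.5, 2.6, 21.6]
[[0.6443, 0.1909, 0.7406], [0.7648, -0.1678, -0.6221], [0.0055, 0.9672, -0.2541]]
```

View pics/s6.png

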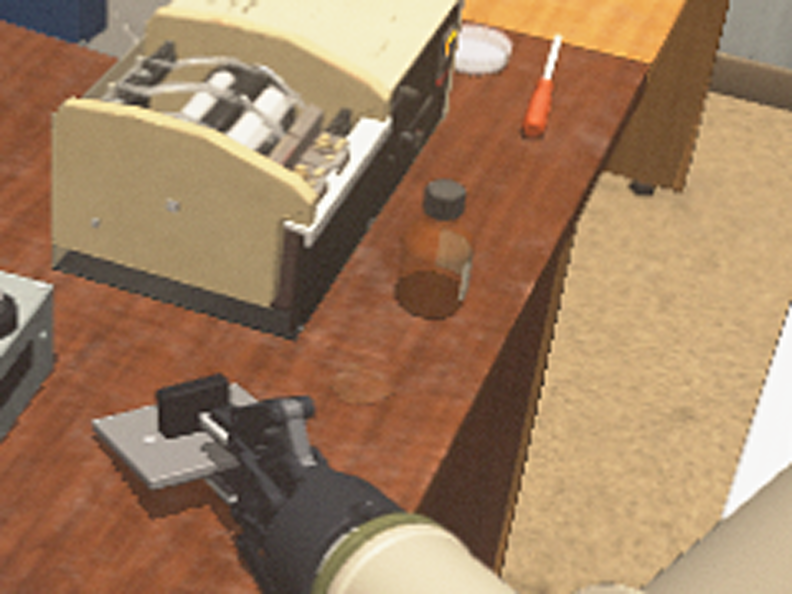

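View pics/w6.png

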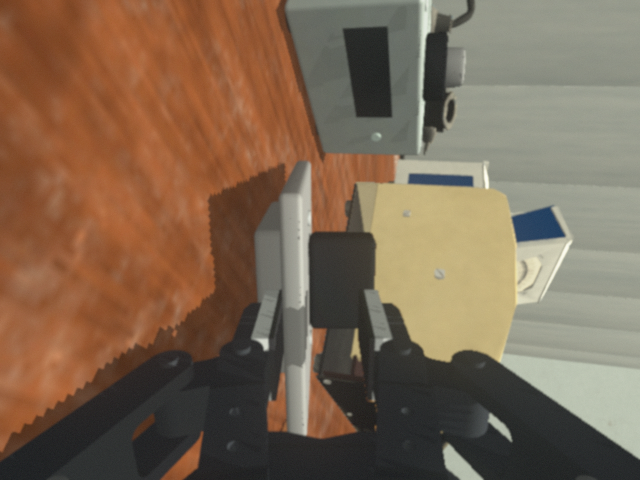

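move_arm(steps=[{"grip": 28, "travel": [0, 1.5, -6], "angular": [0, 0, 0]}, {"grip": 28, "travel": [0, -1, -14], "angular": [0, 0, 0]}, {"grip": 28, "travel": [0, -3, -25], "angular": [0, 0, 0]}, {"grip": 28, "travel": [0, -7, -40], "angular": [0, 0, 0]}, {"grip": 28, "travel": [0, -11, -58], "angular": [0, 0, 0]}])

```text
time_s: 5.7
position: [0.3288, 0.3123, 0.059]
orientation: [0.719, 0.335, 0.257, 0.552]
force: [-0.3, -0.6, -0.3]
width: 0.326
```

```bash
python3 - <<'E'
from h import *
im=grab('scene'); save(im,'s7.png',(290,130,530,310),3.3)
E
python3 obs.py
```

```text
t 5.75 q [-1.868, 0.9314, 0.5491, 1.9594, 0.6836, 1.2175, -2.5853] p [0.3258, 0.3164, 0.0578] w 0.329 F [-3.4, 2.8, -0.8]
[[0.6394, 0.2016, 0.742], [0.7689, -0.1678, -0.617], [0.0002, 0.965, -0.2623]]
```

View pics/s7.png

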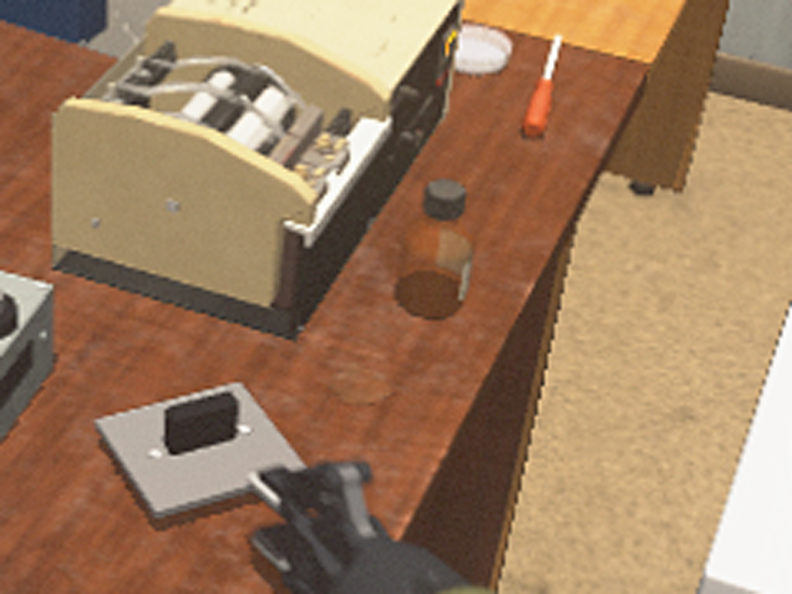

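The cover now lies flat, handle up, released; its plate corners are at about (96,421), (240,383) and (157,515) in s7. Next I'll raise the tool while turning it down.

```bash
export OMP_NUM_THREADS=1 OPENBLAS_NUM_THREADS=1; python3 - <<'E'
from h import *
s=load('scene');q=lambda L:(np.array(L,float)+.5)/3.3-.5+np.array([290,130])
P=at_z(s,q([(96,421),(240,383),(157,515)]),.02);print(P.round(4).tolist(),'ctr',((P[1]+P[2])/2).round(4),np.linalg.norm(P[0]-P[1]),np.linalg.norm(P[0]-P[2]))
v=P[0]-P[1];print('yaw of cover y?',np.degrees(np.arctan2(v[1],v[0])));v=P[2]-P[0];print(np.degrees(np.arctan2(v[1],v[0])))
Hh=at_z(s,q([(166,404),(236,393)]),.05);print(Hh.round(4).tolist())
from plan import *
T=cmdload()
for r in [(0,-133,36,0,0,0),(0,-8,2,0,0,0),(0,-11,-58,0,0,0)]:T=apply(T,r)
print('cmd',T.round(4).tolist());cmdsave(T)
# target: over handle, tool down, y along +d(-40deg)
def down(p,psi):
    a=np.radians(psi);M=np.eye(4);M[:3,:3]=np.c_[[-np.sin(a),np.cos(a),0],[np.cos(a),np.sin(a),0],[0,0,-1]];M[:3,3]=p;return M
G=down((.445,.215,.22),-40)
q0=np.array(data()[-1]['q'])
w=R.from_matrix(G[:3,:3]@T[:3,:3].T).as_rotvec();print(np.degrees(w),np.linalg.norm(G[:3,3]-T[:3,3]))
q_,e,wr=track(q0,G,20);print(q_.round(2),e,wr)
# then over unit
U=down((.6535,.2304,.25),3.4);q2,e,wr=track(q_,U,20);print(q2.round(2),e,wr)
U=down((.6535,.2304,.25),-176.6);q2,e,wr=track(q_,U,20);print(q2.round(2),e,wr)
E
```

```text
[[0.5112, 0.225, 0.02], [0.4479, 0.1499, 0.02], [0.4426, 0.2836, 0.02]] ctr [0.4452 0.2168 0.02  ] 0.09824376016103338 0.09032816661558744
yaw of cover y? 49.817656874184884
139.48820559598772
[[0.466, 0.2239, 0.05], [0.4333, 0.1951, 0.05]]
cmd [[0.6436, 0.1977, 0.7394, 0.3296], [0.7654, -0.1666, -0.6217, 0.3113], [0.0003, 0.966, -0.2585, 0.0587], [0.0, 0.0, 0.0, 1.0]]
[48.24075409 57.45172245  0.0618154 ] 0.2204617739269694
[-0.99  0.2   0.57  1.83 -0.12  1.15 -1.07] 1.501758599392937e-09 4.7938417169086324e-06
[-0.63  0.58  0.39  1.24 -0.22  1.36 -0.19] 2.930017192399137e-11 6.312624605139436e-08
[-0.92  0.75  1.01  1.24 -0.62  1.47 -2.99] 0.024280962682179327 0.026664108412773467
```

```bash
export OMP_NUM_THREADS=1 OPENBLAS_NUM_THREADS=1; cat >> plan.py <<'E'
def down(p,psi):
    a=np.radians(psi);M=np.eye(4);M[:3,:3]=np.c_[[-np.sin(a),np.cos(a),0],[np.cos(a),np.sin(a),0],[0,0,-1]];M[:3,3]=p;return M
E
python3 - <<'E'
from plan import *
T=cmdload();G=down((.445,.217,.22),-40.3)
w=R.from_matrix(G[:3,:3]@T[:3,:3].T).as_rotvec()
M=np.eye(4);M[:3,:3]=R.from_rotvec(w*.4).as_matrix()@T[:3,:3];M[:3,3]=[.335,.31,.19]
C,s=rows(T,M,5);print(C);C,s=rows(s,G,10)
for c in C:print(c)
print(s.round(4).tolist());cmdsave(s)
E
```

```text
[[[1.0, 26.0, -6.0, 6.0, -0.0, 0.0], [1.0, 51.0, -12.0, 12.0, -0.0, 0.0], [2.0, 77.0, -17.0, 18.0, -0.0, 0.0], [2.0, 102.0, -23.0, 24.0, -0.1, 0.1], [3.0, 128.0, -29.0, 30.0, -0.1, 0.1]]]
[[-0.0, 12.0, 8.0, 4.5, -0.0, 0.0], [-0.0, 25.0, 16.0, 9.0, -0.0, 0.0], [-0.0, 37.0, 24.0, 13.5, -0.0, 0.0], [-0.0, 49.0, 32.0, 18.0, -0.0, 0.0], [-0.0, 62.0, 40.0, 22.5, -0.0, 0.0]]
[[-0.0, 14.0, 3.0, 4.5, -0.0, 0.1], [-0.0, 29.0, 6.0, 9.0, -0.1, 0.1], [-0.0, 43.0, 9.0, 13.5, -0.1, 0.1], [-0.0, 57.0, 11.0, 18.0, -0.1, 0.1], [-1.0, 72.0, 14.0, 22.5, -0.1, 0.1]]
[[0.6469, 0.7625, -0.0, 0.4447], [0.7625, -0.6469, -0.0006, 0.2166], [-0.0004, 0.0003, -1.0, 0.2201], [0.0, 0.0, 0.0, 1.0]]
```

move_arm(steps=[{"grip": 28, "travel": [1, 26, -6], "angular": [6, 0, 0]}, {"grip": 28, "travel": [1, 51, -12], "angular": [12, 0, 0]}, {"grip": 28, "travel": [2, 77, -17], "angular": [18, 0, 0]}, {"grip": 45, "travel": [2, 102, -23], "angular": [24, -0.1, 0.1]}, {"grip": 45, "travel": [3, 128, -29], "angular": [30, -0.1, 0.1]}])

```text
time_s: 6.17
position: [0.3345, 0.3119, 0.1911]
orientation: [0.838, 0.391, 0.161, 0.344]
force: [0.2, 1.2, -1.1]
width: 0.525
```

move_arm(steps=[{"grip": 45, "travel": [0, 12, 8], "angular": [4.5, 0, 0]}, {"grip": 45, "travel": [0, 25, 16], "angular": [9, 0, 0]}, {"grip": 45, "travel": [0, 37, 24], "angular": [13.5, 0, 0]}, {"grip": 45, "travel": [0, 49, 32], "angular": [18, 0, 0]}, {"grip": 45, "travel": [0, 62, 40], "angular": [22.5, 0, 0]}])

```text
time_s: 6.58
position: [0.3902, 0.2652, 0.2062]
orientation: [0.889, 0.415, 0.083, 0.174]
force: [-0.1, 0.4, -0.7]
width: 0.528
```

move_arm(steps=[{"grip": 45, "travel": [0, 14, 3], "angular": [4.5, 0, 0.1]}, {"grip": 45, "travel": [0, 29, 6], "angular": [9, -0.1, 0.1]}, {"grip": 45, "travel": [0, 43, 9], "angular": [13.5, -0.1, 0.1]}, {"grip": 45, "travel": [0, 57, 11], "angular": [18, -0.1, 0.1]}, {"grip": 45, "travel": [-1, 72, 14], "angular": [22.5, -0.1, 0.1]}])

```text
time_s: 7.0
position: [0.4448, 0.2186, 0.2211]
orientation: [0.907, 0.422, 0.0, -0.003]
force: [0.5, 0.3, -0.1]
width: 0.529
```

```bash
python3 obs.py; python3 - <<'E'
from h import *
im=grab('top'); save(im,'t8.png')
im=grab('wrist'); save(im,'w8.png')
E
python3 obs.py
```

```text
t 7.0 q [-1.1905, 0.196, 0.7621, 1.8632, -0.1549, 1.1397, -1.0723] p [0.4448, 0.2186, 0.2211] w 0.529 F [0.5, 0.3, -0.1]
[[0.6437, 0.7653, -0.0018], [0.7653, -0.6437, 0.0055], [0.003, -0.0049, -1.0]]
t 7.1 q [-1.1858, 0.1973, 0.7668, 1.862, -0.1527, 1.1398, -1.0737] p [0.4475, 0.2143, 0.2214] w 0.525 F [0.6, -0.5, -0.7]
[[0.651, 0.7591, 0.0002], [0.7591, -0.651, 0.0025], [0.002, -0.0014, -1.0]]
```

View pics/w8.png

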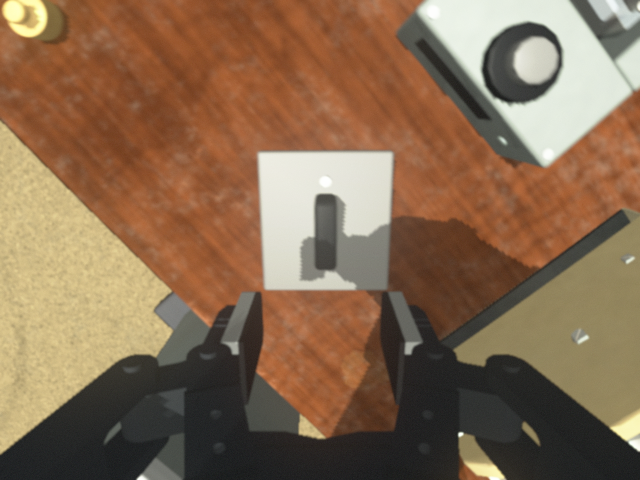

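View pics/t8.png

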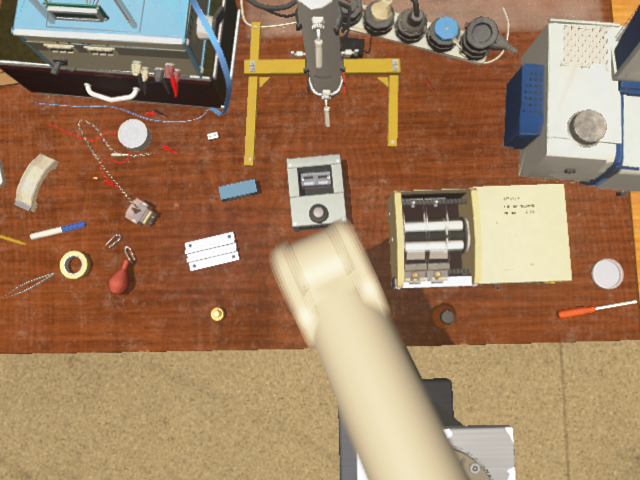

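```bash
python3 - <<'E'
from h import *
im=load('wrist');P=at_z(im,[(258,152),(394,152),(389,290),(265,290)],.02);c=P.mean(0)
print(P.round(4).tolist(),c.round(4),[np.linalg.norm(P[i]-P[(i+1)%4]).round(4) for i in range(4)])
for v in(P[1]-P[0],P[2]-P[3]):print(np.degrees(np.arctan2(v[1],v[0])).round(2))
for v in(P[0]-P[3],P[1]-P[2]):print(np.degrees(np.arctan2(v[1],v[0])).round(2))
H=at_z(im,[(315,195),(336,195),(335,270),(315,270)],.05);print('handle',H.mean(0).round(4),H.round(4).tolist())
# unit from same picture: top corners
E
python3 obs.py
```

```text
[[0.4454, 0.2789, 0.02], [0.5133, 0.2213, 0.02], [0.4506, 0.1454, 0.02], [0.3819, 0.2033, 0.02]] [0.4478 0.2122 0.02  ] [np.float64(0.089), np.float64(0.0985), np.float64(0.0898), np.float64(0.0988)]
-40.32
-40.15
50.0
50.44
handle [0.449  0.2148 0.05  ] [[0.4599, 0.2372, 0.05], [0.4695, 0.2291, 0.05], [0.4381, 0.1924, 0.05], [0.4284, 0.2006, 0.05]]
t 7.1 q [-1.1858, 0.1973, 0.7668, 1.862, -0.1527, 1.1398, -1.0737] p [0.4475, 0.2143, 0.2214] w 0.525 F [0.6, -0.5, -0.7]
[[0.651, 0.7591, 0.0002], [0.7591, -0.651, 0.0025], [0.002, -0.0014, -1.0]]
```

move_arm(steps=[{"grip": 45, "travel": [0, 2, 30], "angular": [0, 0, 0]}, {"grip": 45, "travel": [0, 2, 65], "angular": [0, 0, 0]}, {"grip": 45, "travel": [0, 2, 95], "angular": [0, 0, 0]}, {"grip": 45, "travel": [0, 2, 111], "angular": [0, 0, 0]}, {"grip": 45, "travel": [0, 2, 118], "angular": [0, 0, 0]}])

```text
time_s: 7.52
position: [0.4439, 0.2166, 0.0994]
orientation: [0.907, 0.422, -0.003, 0.001]
force: [0.6, -0.1, 0.0]
width: 0.528
```

```bash
python3 - <<'E'
from h import *
im=grab('wrist'); save(im,'w9.png')
E
python3 obs.py
```

```text
t 7.57 q [-1.1057, 0.3826, 0.6976, 1.9802, -0.3117, 0.8914, -0.9442] p [0.4442, 0.2166, 0.0996] w 0.527 F [-0.3, -0.5, -1.2]
[[0.6445, 0.7646, -0.0037], [0.7646, -0.6445, -0.0032], [-0.0048, -0.0008, -1.0]]
```

View pics/w9.png

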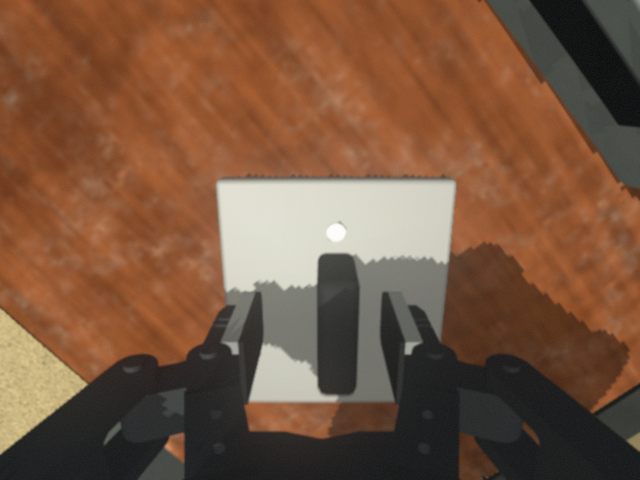

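```bash
python3 - <<'E'
from h import *
im=load('wrist');P=at_z(im,[(217,180),(456,180),(336.5,402)],.02);print(P.round(4).tolist(),np.linalg.norm(P[0]-P[1]))
x=(P[0]+P[1])/2;d=P[1]-P[0];print(np.degrees(np.arctan2(d[1],d[0])));d/=np.linalg.norm(d);n=np.array([d[1],-d[0],0]);c=x+n*.05;print('ctr',c,np.linalg.norm(x-P[2]))
r=c-np.array([.4442,.2166,0]);print('in tool y',r@[.7646,-.6445,0],'x',r@[.6445,.7646,0])
E
python3 obs.py
```

```text
[[0.4459, 0.2798, 0.02], [0.513, 0.2235, 0.02], [0.4169, 0.1756, 0.02]] 0.08754598685506296
-40.02751931549683
ctr [0.44729709 0.21336478 0.02      ] 0.09849629856414577
in tool y 0.004453136440824151 x -0.000477569600321984
t 7.57 q [-1.1057, 0.3826, 0.6976, 1.9802, -0.3117, 0.8914, -0.9442] p [0.4442, 0.2166, 0.0996] w 0.527 F [-0.3, -0.5, -1.2]
[[0.6445, 0.7646, -0.0037], [0.7646, -0.6445, -0.0032], [-0.0048, -0.0008, -1.0]]
```

move_arm(steps=[{"grip": 45, "travel": [0, 4, 0], "angular": [0, 0, 0]}, {"grip": 30, "travel": [0, 4, 0], "angular": [0, 0, 0]}, {"grip": 15, "travel": [0, 4, 0], "angular": [0, 0, 0]}, {"grip": 5, "travel": [0, 4, 0], "angular": [0, 0, 0]}, {"grip": 0, "travel": [0, 4, 0], "angular": [0, 0, 0]}])

```text
time_s: 7.98
position: [0.4502, 0.2141, 0.1034]
orientation: [0.907, 0.421, 0.001, -0.0]
force: [-0.8, 0.2, 7.8]
width: 0.149
```

```bash
python3 obs.py
```

```text
t 7.98 q [-1.0967, 0.3811, 0.7011, 1.9717, -0.3132, 0.8948, -0.9354] p [0.4502, 0.2141, 0.1034] w 0.149 F [-0.8, 0.2, 7.8]
[[0.6462, 0.7632, 0.002], [0.7632, -0.6462, 0.0014], [0.0023, 0.0006, -1.0]]
```

move_arm(steps=[{"grip": 0, "travel": [0, 4, 0], "angular": [0, 0, 0]}, {"grip": 0, "travel": [0, 4, -10], "angular": [0, 0, 0]}, {"grip": 0, "travel": [0, 4, -40], "angular": [0, 0, 0]}, {"grip": 0, "travel": [0, 4, -75], "angular": [0, 0, 0]}, {"grip": 0, "travel": [0, 4, -110], "angular": [0, 0, 0]}])

```text
time_s: 8.4
position: [0.4519, 0.21, 0.2133]
orientation: [0.908, 0.42, -0.001, 0.001]
force: [2.0, 1.1, -2.0]
width: 0.15
```

```bash
python3 obs.py;python3 - <<'E'
from h import *
im=grab('wrist'); save(im,'w10.png')
E
python3 obs.py
```

```text
t 8.4 q [-1.1766, 0.2176, 0.7743, 1.8647, -0.166, 1.1274, -1.0462] p [0.4519, 0.21, 0.2133] w 0.15 F [2.0, 1.1, -2.0]
[[0.6473, 0.7623, -0.001], [0.7622, -0.6473, -0.0023], [-0.0024, 0.0008, -1.0]]
t 8.45 q [-1.1777, 0.2103, 0.7768, 1.8547, -0.1631, 1.1332, -1.0486] p [0.4552, 0.211, 0.2203] w 0.148 F [5.6, 1.1, 3.5]
[[0.6481, 0.7616, 0.0068], [0.7615, -0.6481, 0.0038], [0.0073, 0.0027, -1.0]]
```

View pics/w10.png

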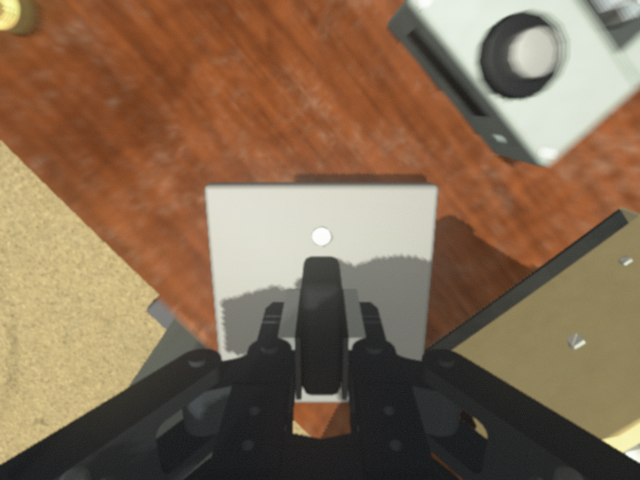

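The handle is gripped (opening about 12.7 mm) and the cover is square in the jaws. I'll get the held offset, check the beige machine's height, and choose a spot from which the wrist camera sees the chamber.

```bash
python3 - <<'E'
from h import *
from plan import *
im=load('wrist');o=data()[-1];T=Tm(R.from_quat(o['orientation']).as_matrix(),o['position'])
# camera pose in tool
W=np.linalg.inv(im['camera_from_world']);print('cam in tool',(np.linalg.inv(T)@W).round(4).tolist())
def tool_pts(uv,zt): # intersect rays with tool plane z=zt
    M=np.linalg.inv(T)@W;n=und(im,uv);d=np.c_[n,np.ones(len(n))]@M[:3,:3].T;c=M[:3,3];return c+d*((zt-c[2])/d[:,2])[:,None]
P=tool_pts([(207,185),(437,185),(322,402)],.083);print(P.round(4).tolist(),'width',np.linalg.norm(P[0]-P[1]),'len',((P[0]+P[1])/2-P[2]).round(4),'ctr x',((P[0]+P[1])/2+P[2])[0]/2)
t=load('top');C=cloud(t)
A=C[190:285,392:565];m=(A[...,2]>.03);print('machine x',np.nanmin(A[m][:,0]),np.nanmax(A[m][:,0]),'y max',np.nanmax(A[m][:,1]),'z',np.nanpercentile(A[m][:,2],[50,95,99.5]))
B=A.reshape(-1,3);B=B[(B[:,1]>-.05)&(B[:,2]>.02)];print('left part zmax',np.nanpercentile(B[:,2],99.5),B[:,1].max())
E
```

```text
cam in tool [[0.0018, -0.9519, -0.3065, 0.0741], [1.0, 0.0029, -0.003, -0.0026], [0.0037, -0.3065, 0.9519, -0.0622], [0.0, 0.0, 0.0, 1.0]]
[[0.0452, -0.0441, 0.083], [0.0454, 0.0384, 0.083], [-0.0494, -0.0026, 0.083]] width 0.08249502839427528 len [ 0.0947 -0.0003  0.    ] ctr x -0.0020286669214423306
machine x 0.4363993258386238 0.6195705882380667 y max 0.08462592163398122 z [0.12159797 0.14296971 0.1491064 ]
left part zmax 0.1496467560788256 0.08462592163398122
```

```bash
python3 - <<'E'
from h import *
from plan import *
im=load('wrist');o=data()[-2];T=Tm(R.from_quat(o['orientation']).as_matrix(),o['position'])
W=np.linalg.inv(im['camera_from_world']);M=np.linalg.inv(T)@W;print('cam in tool',M.round(4).tolist())
for zt in(.083,.088):
    n=und(im,[(207,185),(437,185),(322,402)]);d=np.c_[n,np.ones(len(n))]@M[:3,:3].T;c=M[:3,3];P=c+d*((zt-c[2])/d[:,2])[:,None]
    print(P.round(4).tolist(),'width',np.linalg.norm(P[0]-P[1]),'len',((P[0]+P[1])/2-P[2])[0],'ctr x',((P[0]+P[1])/2+P[2])[0]/2)
E
python3 obs.py
```

```text
cam in tool [[0.0008, -0.9548, -0.2971, 0.0763], [1.0, 0.0013, -0.0014, -0.0007], [0.0017, -0.2971, 0.9548, -0.0699], [0.0, 0.0, 0.0, 1.0]]
[[0.0475, -0.044, 0.083], [0.0476, 0.0427, 0.083], [-0.0512, -0.0005, 0.083]] width 0.08671898624208396 len 0.09871790965380246 ctr x -0.0018341719318745939
[[0.0465, -0.0455, 0.088], [0.0466, 0.0441, 0.088], [-0.0554, -0.0005, 0.088]] width 0.08955477327857803 len 0.10194607202743258 ctr x -0.004390216952221648
t 8.45 q [-1.1777, 0.2103, 0.7768, 1.8547, -0.1631, 1.1332, -1.0486] p [0.4552, 0.211, 0.2203] w 0.148 F [5.6, 1.1, 3.5]
[[0.6481, 0.7616, 0.0068], [0.7615, -0.6481, 0.0038], [0.0073, 0.0027, -1.0]]
```

move_arm(steps=[{"grip": 0, "travel": [0, 25, -20], "angular": [0, 0, 0]}, {"grip": 0, "travel": [0, 60, -45], "angular": [0, 0, 0]}, {"grip": 0, "travel": [0, 95, -65], "angular": [0, 0, 0]}, {"grip": 0, "travel": [0, 130, -75], "angular": [0, 0, 0]}, {"grip": 0, "travel": [0, 145, -78], "angular": [0, 0, 0]}])

```text
time_s: 8.87
position: [0.5661, 0.1128, 0.2932]
orientation: [0.908, 0.418, 0.002, 0.002]
force: [-1.0, -1.1, -3.6]
width: 0.147
```

move_arm(steps=[{"grip": 0, "travel": [0, 0, 0], "angular": [0, 0, 0]}, {"grip": 0, "travel": [0, 0, 0], "angular": [0, 0, 0]}, {"grip": 0, "travel": [0, 0, 0], "angular": [0, 0, 0]}, {"grip": 0, "travel": [0, 0, 0], "angular": [0, 0, 0]}, {"grip": 0, "travel": [0, 0, 0], "angular": [0, 0, 0]}])

```text
time_s: 9.28
position: [0.5623, 0.1185, 0.2897]
orientation: [0.907, 0.421, -0.0, -0.0]
force: [-1.0, 0.6, -1.8]
width: 0.149
```

```bash
python3 obs.py;python3 - <<'E'
from h import *
im=grab('wrist'); save(im,'w11.png')
E
python3 obs.py
```

```text
t 9.28 q [-0.9016, 0.356, 0.8299, 1.5647, -0.2673, 1.3403, -0.742] p [0.5623, 0.1185, 0.2897] w 0.149 F [-1.0, 0.6, -1.8]
[[0.6449, 0.7643, -0.001], [0.7643, -0.6449, -0.0001], [-0.0007, -0.0007, -1.0]]
t 9.33 q [-0.9014, 0.356, 0.8301, 1.5644, -0.2673, 1.3403, -0.7419] p [0.5624, 0.1184, 0.2898] w 0.15 F [0.0, -0.1, -3.1]
[[0.645, 0.7642, -0.0008], [0.7642, -0.645, -0.0001], [-0.0006, -0.0005, -1.0]]
```

View pics/w11.png

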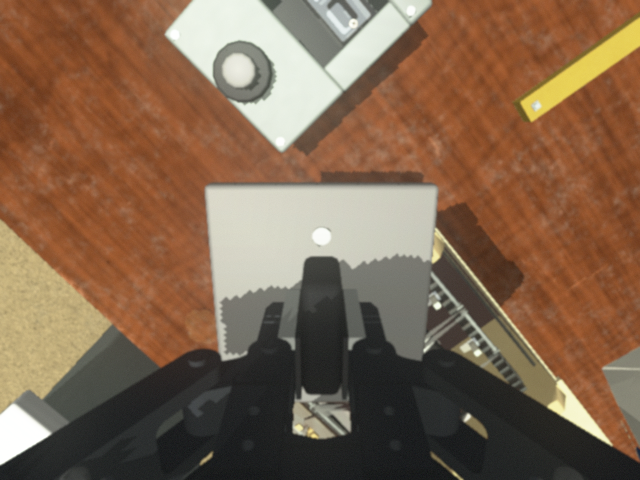

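```bash
python3 - <<'E'
from h import *
im=load('wrist');save(im,'w11c.png',(150,0,450,170),2.6)
E
```

```text
(no output)
```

View pics/w11c.png

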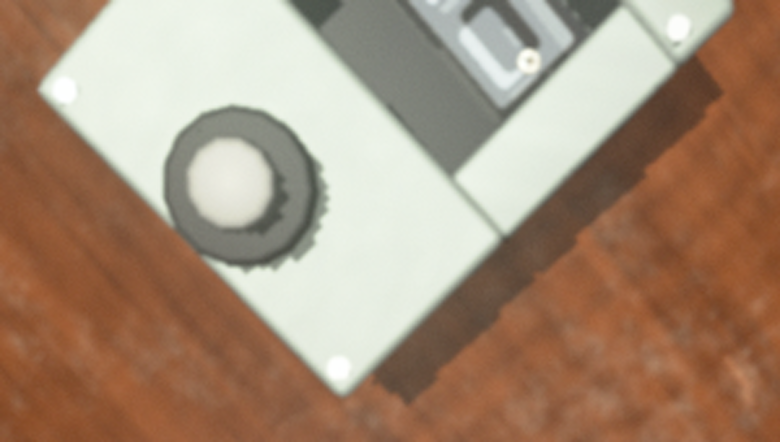

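```bash
python3 - <<'E'
from h import *
from plan import *
im=load('wrist');t=lambda L:(np.array(L,float)+.5)/2.6-.5+np.array([150,0])
P=at_z(im,t([(38,90),(342,397),(735,8),(454,178),(622,5)]),.07)
print(P.round(4).tolist(),np.linalg.norm(P[0]-P[1]),np.linalg.norm(P[2]-P[1]),np.linalg.norm(P[3]-P[4]))
for v in (P[2]-P[1],P[0]-P[1],P[4]-P[3]):print(np.degrees(np.arctan2(v[1],v[0])).round(2))
a=np.radians(3.4);ux=np.array([np.cos(a),np.sin(a),0]);uy=np.array([-np.sin(a),np.cos(a),0])
print('mouth from front mid',((P[0]+P[1])/2+.09*ux).round(4),'from right edge mid',((P[1]+P[2])/2+.02*ux+.055*uy).round(4),'from cham',((P[3]+P[4])/2+.034*uy).round(4))
print('button',at_depth(im,t([(230,183)])),at_z(im,t([(230,183)]),.092))
o=data()[-1];T=Tm(R.from_quat(o['orientation']).as_matrix(),o['position']);M=np.linalg.inv(T)@np.linalg.inv(im['camera_from_world']);print('cam in tool',M.round(4).tolist())
for zt in(.083,.088):
    n=und(im,[(206.5,185),(437.5,185),(322,402)]);d=np.c_[n,np.ones(len(n))]@M[:3,:3].T;c=M[:3,3];Q=c+d*((zt-c[2])/d[:,2])[:,None]
    print(Q.round(4).tolist(),'ctr x',((Q[0]+Q[1])/2+Q[2])[0]/2)
E
```

```text
[[0.5612, 0.2782, 0.07], [0.5687, 0.1713, 0.07], [0.7056, 0.1805, 0.07], [0.6271, 0.1943, 0.07], [0.6845, 0.1987, 0.07]] 0.10712693620887788 0.1372020950045369 0.05758452270949858
3.84
93.97
4.41
mouth from front mid [0.6548 0.2301 0.07  ] from right edge mid [0.6538 0.232  0.07  ] from cham [0.6538 0.2304 0.07  ]
button [[0.58500875 0.22615829 0.09245307]] [[0.58496457 0.22624115 0.092     ]]
cam in tool [[0.0009, -0.9548, -0.2973, 0.0764], [1.0, 0.0014, -0.0015, -0.0009], [0.0019, -0.2973, 0.9548, -0.0698], [0.0, 0.0, 0.0, 1.0]]
[[0.0475, -0.0444, 0.083], [0.0476, 0.0427, 0.083], [-0.0511, -0.0007, 0.083]] ctr x -0.00176339630335072
[[0.0466, -0.0458, 0.088], [0.0467, 0.0441, 0.088], [-0.0553, -0.0007, 0.088]] ctr x -0.004320228947351221
```

```bash
export OMP_NUM_THREADS=1 OPENBLAS_NUM_THREADS=1; python3 - <<'E'
from plan import *
o=data()[-1];T=Tm(R.from_quat(o['orientation']).as_matrix(),o['position'])
G=down((.6545,.233,.24),3.6);C,s=rows(T,G,10)
for c in C:print(c)
print(s.round(4).tolist());cmdsave(s)
E
```

```text
[[15.0, -0.0, 5.0, -0.0, 0.0, -4.4], [29.0, -1.0, 10.0, -0.0, 0.0, -8.8], [44.0, -1.0, 15.0, -0.0, 0.0, -13.1], [59.0, -1.0, 20.0, -0.0, 0.0, -17.5], [74.0, -2.0, 25.0, -0.0, 0.0, -21.9]]
[[13.0, 5.0, 5.0, -0.0, 0.0, -4.4], [27.0, 10.0, 10.0, -0.0, 0.0, -8.7], [41.0, 16.0, 15.0, -0.0, 0.0, -13.1], [55.0, 21.0, 20.0, -0.0, 0.0, -17.5], [68.0, 26.0, 25.0, -0.0, 0.0, -21.9]]
[[-0.0634, 0.998, -0.0008, 0.6546], [0.998, 0.0634, -0.0001, 0.2326], [-0.0001, -0.0008, -1.0, 0.2397], [0.0, 0.0, 0.0, 1.0]]
```

move_arm(steps=[{"grip": 0, "travel": [15, 0, 5], "angular": [0, 0, -4.4]}, {"grip": 0, "travel": [29, -1, 10], "angular": [0, 0, -8.8]}, {"grip": 0, "travel": [44, -1, 15], "angular": [0, 0, -13.1]}, {"grip": 0, "travel": [59, -1, 20], "angular": [0, 0, -17.5]}, {"grip": 0, "travel": [74, -2, 25], "angular": [0, 0, -21.9]}])

```text
time_s: 9.75
position: [0.6094, 0.1762, 0.2646]
orientation: [0.809, 0.587, -0.0, 0.0]
force: [0.3, -0.4, -2.2]
width: 0.15
```

move_arm(steps=[{"grip": 0, "travel": [13, 5, 5], "angular": [0, 0, -4.4]}, {"grip": 0, "travel": [27, 10, 10], "angular": [0, 0, -8.7]}, {"grip": 0, "travel": [41, 16, 15], "angular": [0, 0, -13.1]}, {"grip": 0, "travel": [55, 21, 20], "angular": [0, 0, -17.5]}, {"grip": 0, "travel": [68, 26, 25], "angular": [0, 0, -21.9]}])

```text
time_s: 10.17
position: [0.6554, 0.233, 0.2393]
orientation: [0.683, 0.73, -0.0, -0.0]
force: [-0.3, 1.4, -2.6]
width: 0.149
```

move_arm(steps=[{"grip": 0, "travel": [0, 0, 10], "angular": [0, 0, 0]}, {"grip": 0, "travel": [0, 0, 25], "angular": [0, 0, 0]}, {"grip": 0, "travel": [0, 0, 30], "angular": [0, 0, 0]}, {"grip": 0, "travel": [0, 0, 30], "angular": [0, 0, 0]}, {"grip": 0, "travel": [0, 0, 30], "angular": [0, 0, 0]}])

```text
time_s: 10.58
position: [0.655, 0.2312, 0.2099]
orientation: [0.685, 0.728, -0.001, 0.0]
force: [1.1, -0.3, -2.3]
width: 0.149
```

```bash
python3 obs.py;python3 - <<'E'
from h import *
im=grab('scene'); save(im,'s12.png',(180,150,360,285),4.4)
im=grab('top'); save(im,'t12.png',(240,110,390,260),4)
E
python3 obs.py
```

```text
t 10.58 q [-0.7455, 0.6447, 0.5837, 1.2989, -0.3501, 1.3001, -0.1012] p [0.655, 0.2312, 0.2099] w 0.149 F [1.1, -0.3, -2.3]
[[-0.0609, 0.9981, -0.0009], [0.9981, 0.0609, -0.001], [-0.001, -0.0009, -1.0]]
t 10.68 q [-0.7453, 0.6439, 0.584, 1.2975, -0.3502, 1.3, -0.1009] p [0.6556, 0.2313, 0.211] w 0.149 F [0.2, -0.6, -1.5]
[[-0.0611, 0.9981, 0.0012], [0.9981, 0.0611, -0.0002], [-0.0002, 0.0011, -1.0]]
```

View pics/s12.png

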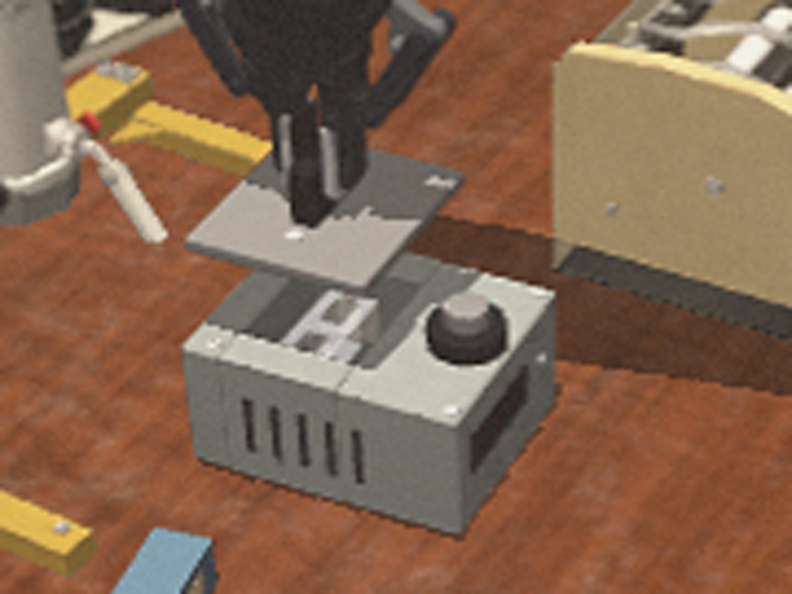

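View pics/t12.png

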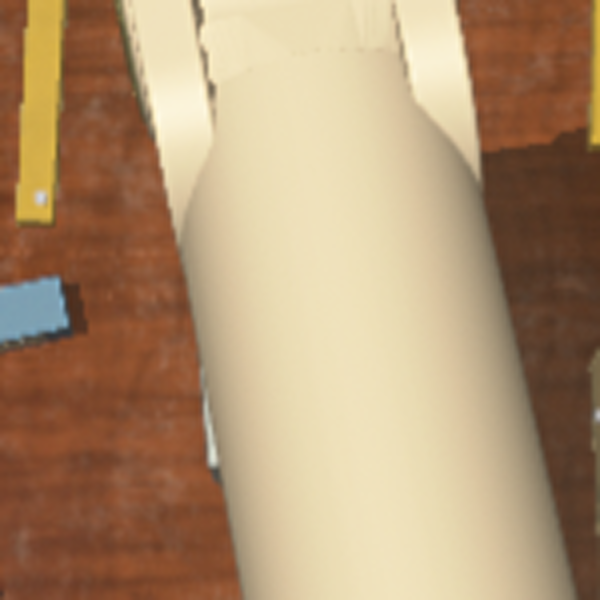

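```bash
python3 - <<'E'
from h import *
im=load('scene');t=lambda L:(np.array(L,float)+.5)/4.4-.5+np.array([180,150])
a=np.radians(3.5);ux=np.array([np.cos(a),np.sin(a),0]);uy=np.array([-np.sin(a),np.cos(a),0])
U=at_z(im,t([(183,349),(463,428),(556,292)]),.07);print(U.round(4).tolist(),np.linalg.norm(U[0]-U[1]),np.linalg.norm(U[1]-U[2]))
m1=(U[0]+U[1])/2-.055*uy+.02*ux;m2=(U[1]+U[2])/2+.09*ux;m3=(U[0]+U[2])/2+.02*ux;print('mouth',m1,m2,m3)
for zt in(.1255,.128,.123):
    P=at_z(im,t([(187,241),(369,286),(465,178)]),zt);c=(P[0]+P[2])/2;print(zt,P.round(4).tolist(),np.linalg.norm(P[0]-P[1]),np.linalg.norm(P[1]-P[2]),'ctr',c, (P[0]+P[1])/2-.05*uy,(P[1]+P[2])/2+.045*ux)
E
```

```text
[[0.6964, 0.2906, 0.07], [0.5564, 0.2812, 0.07], [0.5677, 0.1728, 0.07]] 0.14038902664397748 0.10891190976231838
mouth [0.64971247 0.23220818 0.07      ] [0.65184629 0.23248515 0.07      ] [0.65201165 0.23294425 0.07      ]
0.1255 [[0.6933, 0.2829, 0.1255], [0.6048, 0.2747, 0.1255], [0.6101, 0.1816, 0.1255]] 0.08889919988564855 0.09323107030289358 ctr [0.65169785 0.23225851 0.1255    ] [0.65210444 0.22889216 0.1255    ] [0.65235355 0.23090859 0.1255    ]
0.128 [[0.691, 0.2858, 0.128], [0.6029, 0.2776, 0.128], [0.6081, 0.1849, 0.128]] 0.08853056386469885 0.09284447142653073 ctr [0.64958461 0.23537241 0.128     ] [0.65000217 0.23181307 0.128     ] [0.65042384 0.23403948 0.128     ]
0.123 [[0.6956, 0.28, 0.123], [0.6067, 0.2718, 0.123], [0.612, 0.1783, 0.123]] 0.0892678359065982 0.09361766917925635 ctr [0.65381109 0.22914461 0.123     ] [0.65420671 0.22597125 0.123     ] [0.65428325 0.2277777  0.123     ]
```

move_arm(steps=[{"grip": 0, "travel": [1, -1, 7], "angular": [0, 0, 0]}, {"grip": 0, "travel": [2, -1, 15], "angular": [0, 0, 0]}, {"grip": 0, "travel": [2, -1, 22], "angular": [0, 0, 0]}, {"grip": 0, "travel": [2, -1, 25], "angular": [0, 0, 0]}, {"grip": 0, "travel": [2, -1, 25], "angular": [0, 0, 0]}])

```text
time_s: 11.1
position: [0.6536, 0.2332, 0.1832]
orientation: [0.685, 0.729, -0.001, -0.0]
force: [-0.6, 0.3, -2.6]
width: 0.148
```

```bash
python3 obs.py;python3 - <<'E'
from h import *
im=grab('scene'); save(im,'s13.png',(180,150,360,285),4.4)
E
python3 obs.py
```

```text
t 11.1 q [-0.7468, 0.6643, 0.5744, 1.3296, -0.3595, 1.2535, -0.096] p [0.6536, 0.2332, 0.1832] w 0.148 F [-0.6, 0.3, -2.6]
[[-0.0617, 0.9981, -0.0025], [0.9981, 0.0617, -0.0015], [-0.0013, -0.0026, -1.0]]
t 11.15 q [-0.7467, 0.6637, 0.5748, 1.3287, -0.3594, 1.254, -0.0961] p [0.654, 0.2332, 0.184] w 0.145 F [-1.0, 1.0, -2.8]
[[-0.0616, 0.9981, -0.0015], [0.9981, 0.0616, -0.0012], [-0.0011, -0.0015, -1.0]]
```

View pics/s13.png

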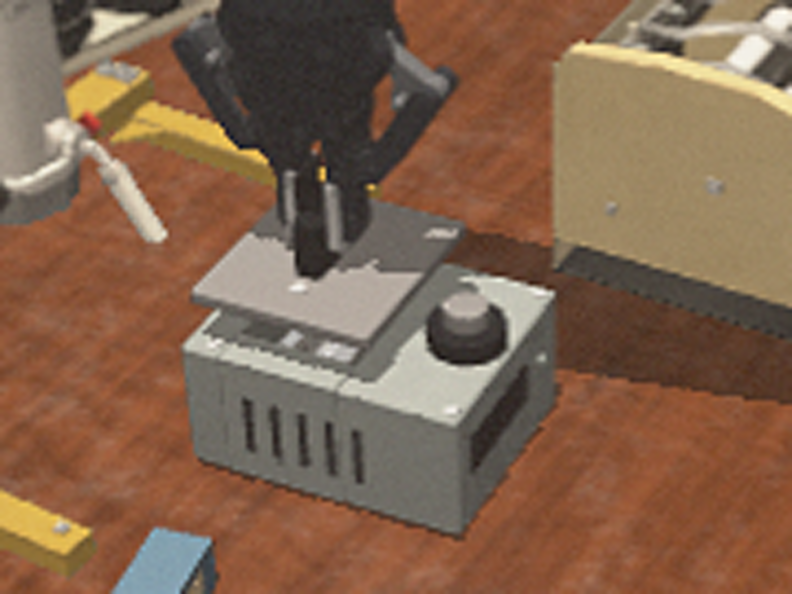

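move_arm(steps=[{"grip": 0, "travel": [0, 0, 3], "angular": [0, 0, 0]}, {"grip": 0, "travel": [0, 0, 6], "angular": [0, 0, 0]}, {"grip": 0, "travel": [0, 0, 9], "angular": [0, 0, 0]}, {"grip": 0, "travel": [0, 0, 12], "angular": [0, 0, 0]}, {"grip": 0, "travel": [0, 0, 12], "angular": [0, 0, 0]}])

```text
time_s: 11.57
position: [0.654, 0.2332, 0.172]
orientation: [0.685, 0.729, -0.001, -0.0]
force: [0.2, 0.1, -3.2]
width: 0.149
```

```bash
python3 obs.py
```

```text
t 11.57 q [-0.7454, 0.6734, 0.5705, 1.3414, -0.3645, 1.2323, -0.0923] p [0.654, 0.2332, 0.172] w 0.149 F [0.2, 0.1, -3.2]
[[-0.0617, 0.9981, -0.0012], [0.9981, 0.0617, -0.001], [-0.0009, -0.0013, -1.0]]
```

move_arm(steps=[{"grip": 0, "travel": [0, 0, 2], "angular": [0, 0, 0]}, {"grip": 0, "travel": [0, 0, 4], "angular": [0, 0, 0]}, {"grip": 0, "travel": [0, 0, 6], "angular": [0, 0, 0]}, {"grip": 0, "travel": [0, 0, 7], "angular": [0, 0, 0]}, {"grip": 0, "travel": [0, 0, 7], "angular": [0, 0, 0]}])

```text
time_s: 11.98
position: [0.6542, 0.2333, 0.1656]
orientation: [0.685, 0.729, -0.0, 0.0]
force: [-0.9, -0.0, -2.4]
width: 0.148
```

```bash
python3 obs.py
```

```text
t 11.98 q [-0.7446, 0.6788, 0.5682, 1.3477, -0.3674, 1.2204, -0.0901] p [0.6542, 0.2333, 0.1656] w 0.148 F [-0.9, -0.0, -2.4]
[[-0.0617, 0.9981, -0.0006], [0.9981, 0.0617, -0.0008], [-0.0007, -0.0006, -1.0]]
```

move_arm(steps=[{"grip": 0, "travel": [0, 0, 1], "angular": [0, 0, 0]}, {"grip": 0, "travel": [0, 0, 2], "angular": [0, 0, 0]}, {"grip": 0, "travel": [0, 0, 3], "angular": [0, 0, 0]}, {"grip": 0, "travel": [0, 0, 4], "angular": [0, 0, 0]}, {"grip": 0, "travel": [0, 0, 4], "angular": [0, 0, 0]}])

```text
time_s: 12.4
position: [0.6543, 0.2333, 0.1618]
orientation: [0.685, 0.729, -0.0, 0.0]
force: [-0.3, -0.8, -2.9]
width: 0.146
```

```bash
python3 obs.py; python3 - <<'E'
from h import *
im=grab('scene'); save(im,'s14.png',(180,150,360,285),4.4)
E
```

```text
t 12.4 q [-0.744, 0.6821, 0.5668, 1.3514, -0.3691, 1.2133, -0.0888] p [0.6543, 0.2333, 0.1618] w 0.146 F [-0.3, -0.8, -2.9]
[[-0.0616, 0.9981, -0.0001], [0.9981, 0.0616, -0.0006], [-0.0006, -0.0002, -1.0]]
```

View pics/s14.png

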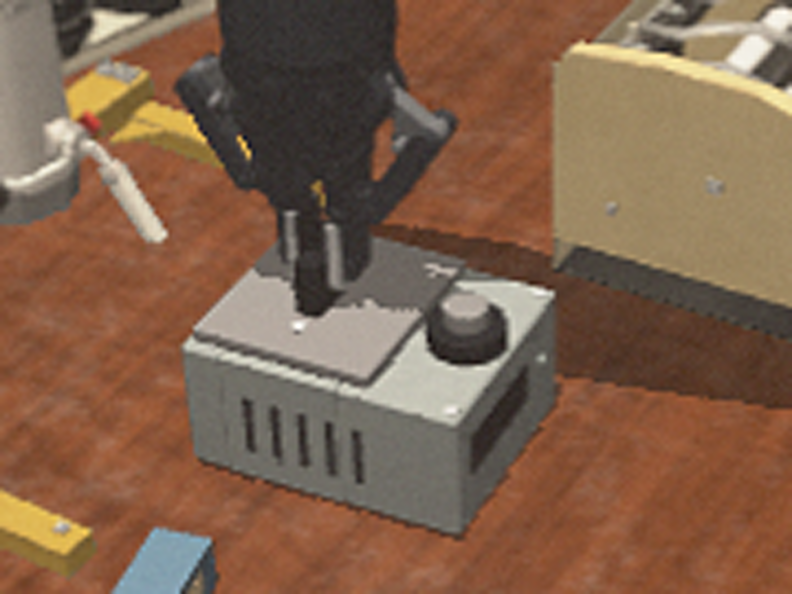

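move_arm(steps=[{"grip": 0, "travel": [0, 0, 1], "angular": [0, 0, 0]}, {"grip": 0, "travel": [0, 0, 2], "angular": [0, 0, 0]}, {"grip": 0, "travel": [0, 0, 3], "angular": [0, 0, 0]}, {"grip": 0, "travel": [0, 0, 4], "angular": [0, 0, 0]}, {"grip": 0, "travel": [0, 0, 4], "angular": [0, 0, 0]}])

```text
time_s: 12.87
position: [0.6544, 0.2332, 0.1615]
orientation: [0.685, 0.729, 0.001, -0.0]
force: [-12.1, -3.0, 20.1]
width: 0.151
```

```bash
python3 obs.py
```

```text
t 12.87 q [-0.7437, 0.6815, 0.5668, 1.3531, -0.3706, 1.2109, -0.0875] p [0.6544, 0.2332, 0.1615] w 0.151 F [-12.1, -3.0, 20.1]
[[-0.0616, 0.9981, 0.0009], [0.9981, 0.0616, 0.001], [0.001, 0.001, -1.0]]
```

move_arm(steps=[{"grip": 0, "travel": [0, 0, -3], "angular": [0, 0, 0]}, {"grip": 16, "travel": [0, 0, -3], "angular": [0, 0, 0]}, {"grip": 25, "travel": [0, 0, -3], "angular": [0, 0, 0]}, {"grip": 40, "travel": [0, 0, -3], "angular": [0, 0, 0]}, {"grip": 40, "travel": [0, 0, -3], "angular": [0, 0, 0]}])

```text
time_s: 13.28
position: [0.6543, 0.2333, 0.1606]
orientation: [0.685, 0.729, -0.0, 0.0]
force: [0.1, -0.8, -0.1]
width: 0.468
```

```bash
python3 obs.py; python3 - <<'E'
from h import *
im=grab('scene'); save(im,'s15.png',(180,150,360,285),4.4)
im=grab('wrist'); save(im,'w15.png')
E
```

```text
t 13.28 q [-0.7439, 0.6833, 0.5664, 1.3522, -0.3695, 1.2116, -0.0885] p [0.6543, 0.2333, 0.1606] w 0.468 F [0.1, -0.8, -0.1]
[[-0.0617, 0.9981, -0.0003], [0.9981, 0.0617, -0.0008], [-0.0008, -0.0003, -1.0]]
```

View pics/s15.png

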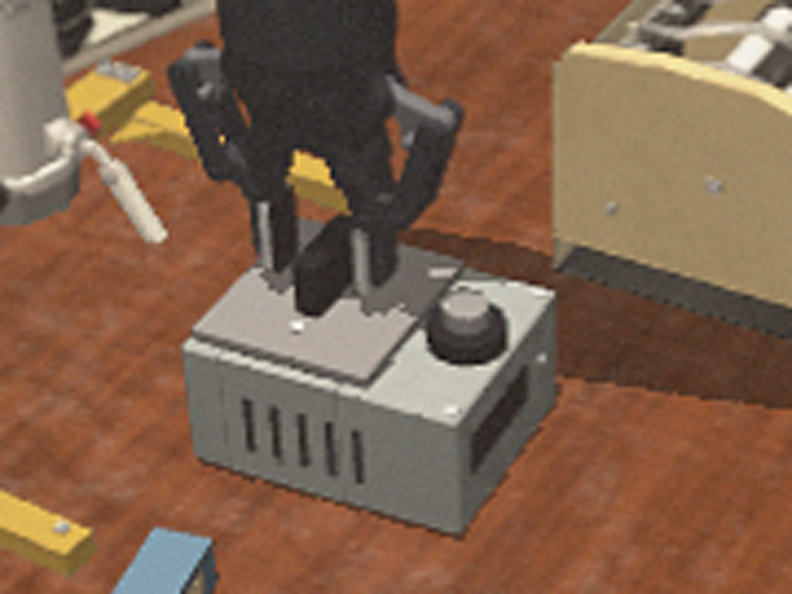

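View pics/w15.png

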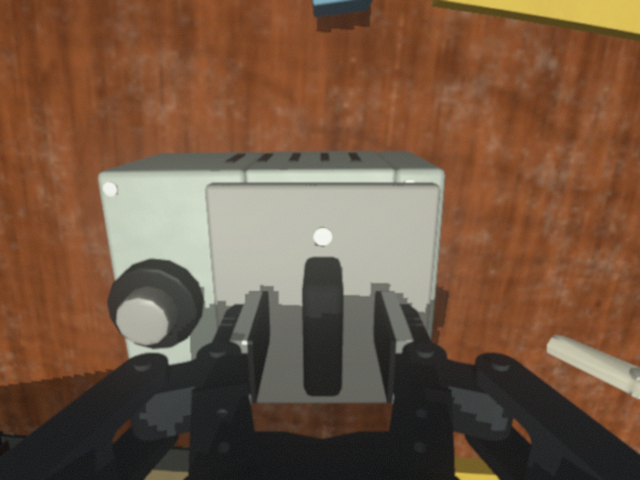

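move_arm(steps=[{"grip": 40, "travel": [0, 0, -10], "angular": [0, 0, 0]}, {"grip": 40, "travel": [0, 0, -35], "angular": [0, 0, 0]}, {"grip": 40, "travel": [0, 0, -70], "angular": [0, 0, 0]}, {"grip": 40, "travel": [0, 0, -100], "angular": [0, 0, 0]}, {"grip": 20, "travel": [0, 0, -110], "angular": [0, 0, 0]}])

```text
time_s: 13.8
position: [0.6559, 0.2332, 0.2776]
orientation: [0.685, 0.729, 0.003, 0.002]
force: [0.4, 0.4, 1.0]
width: 0.34
```

```bash
python3 - <<'E'
from h import *
im=grab('scene'); save(im,'s16.png',(180,150,360,285),4.4);C=cloud(im)
t=lambda L:(np.array(L,float)+.5)/4.4-.5+np.array([180,150])
im2=grab('wrist'); save(im2,'w16.png')
P=C[195:240,215:290].reshape(-1,3);P=P[np.isfinite(P[:,0])]
# local unit coords
a=np.radians(3.5);d=P[:,:2]-[.6512,.2325];X=d@[np.cos(a),np.sin(a)];Y=d@[-np.sin(a),np.cos(a)]
m=(abs(X)<.04)&(abs(Y)<.045)&(P[:,2]<.085)&(P[:,2]>.06);A=np.c_[X[m],Y[m],np.ones(m.sum())];f=np.linalg.lstsq(A,P[m,2],rcond=None)[0];print('plate plane',f,np.degrees(f[:2]),m.sum(),np.std(A@f-P[m,2]))
m=(X<-.052)&(X>-.1)&(abs(Y)<.05)&(abs(Y)>.02)&(P[:,2]<.08)&(P[:,2]>.05);print('unit top z',np.median(P[m,2]),m.sum())
E
python3 obs.py
```

```text
plate plane [ 0.00423228 -0.00094324  0.07823009] [ 0.24249175 -0.05404389] 829 0.0014793240177004127
unit top z 0.07008574902693215 116
t 13.9 q [-0.7472, 0.6051, 0.6011, 1.211, -0.3319, 1.4148, -0.1206] p [0.6556, 0.2333, 0.2751] w 0.233 F [-0.9, 0.2, -0.8]
[[-0.0616, 0.9981, 0.0057], [0.9981, 0.0616, 0.0015], [0.0012, 0.0058, -1.0]]
```

View pics/s16.png

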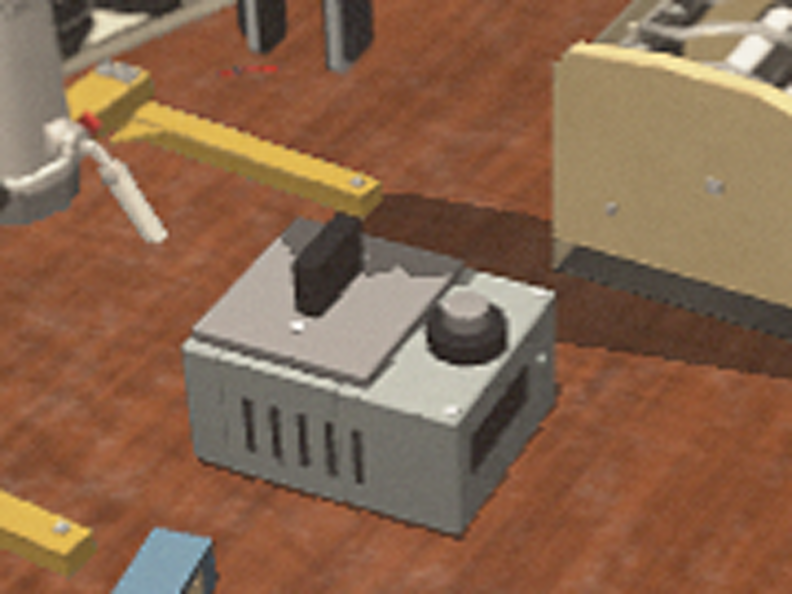

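View pics/w16.png

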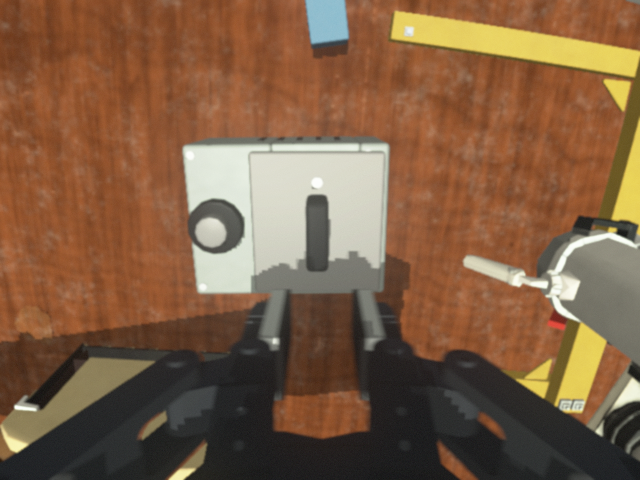

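The cover is flush: the fitted plate top is at z = 0.0782 and level to 0.25°, and the unit top is at 0.0701. Now the button: move above it with the fingers shut.

move_arm(steps=[{"grip": 0, "travel": [-1, -20, 0], "angular": [0, 0, 0]}, {"grip": 0, "travel": [-2, -50, 0], "angular": [0, 0, 0]}, {"grip": 0, "travel": [-3, -69, 20], "angular": [0, 0, 0]}, {"grip": 0, "travel": [-3, -69, 50], "angular": [0, 0, 0]}, {"grip": 0, "travel": [-3, -69, 80], "angular": [0, 0, 0]}])

```text
time_s: 14.32
position: [0.5845, 0.2265, 0.1905]
orientation: [0.685, 0.729, 0.001, -0.0]
force: [0.1, 0.9, -0.7]
width: 0.002
```

move_arm(steps=[{"grip": 0, "travel": [0, 0, 5], "angular": [0, 0, 0]}, {"grip": 0, "travel": [0, 0, 10], "angular": [0, 0, 0]}, {"grip": 0, "travel": [0, 0, 10], "angular": [0, 0, 0]}, {"grip": 0, "travel": [0, 0, 10], "angular": [0, 0, 0]}, {"grip": 0, "travel": [0, 0, 10], "angular": [0, 0, 0]}])

```text
time_s: 14.73
position: [0.5867, 0.2261, 0.1826]
orientation: [0.685, 0.728, 0.001, 0.001]
force: [0.6, 0.2, 1.0]
width: 0.004
```

```bash
python3 obs.py; python3 - <<'E'
from h import *
im=grab('scene'); save(im,'s17.png',(180,150,360,285),4.4)
im=grab('wrist'); save(im,'w17.png')
E
```

```text
t 14.73 q [-0.8421, 0.5241, 0.5919, 1.5437, -0.3081, 1.166, -0.1296] p [0.5867, 0.2261, 0.1826] w 0.004 F [0.6, 0.2, 1.0]
[[-0.0613, 0.9981, 0.0023], [0.9981, 0.0613, 0.0002], [0.0001, 0.0023, -1.0]]
```

View pics/s17.png

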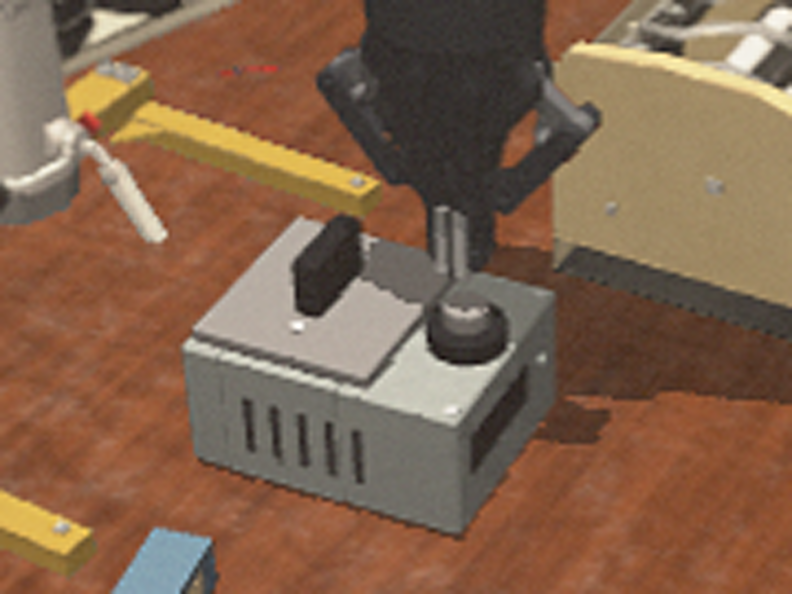

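View pics/w17.png

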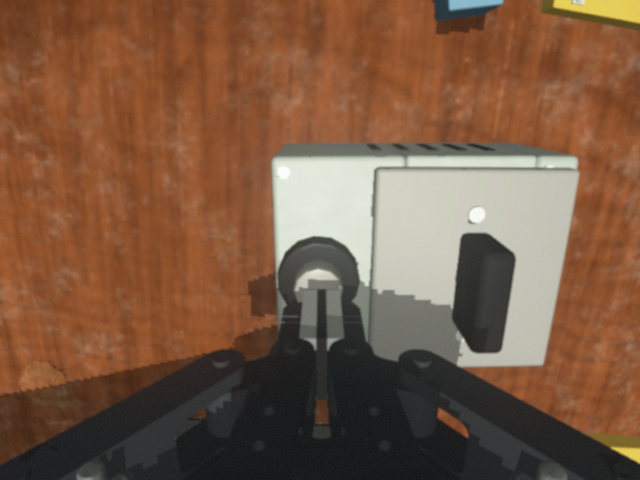

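move_arm(steps=[{"grip": 0, "travel": [0, 0, 8], "angular": [0, 0, 0]}, {"grip": 0, "travel": [0, 0, 14], "angular": [0, 0, 0]}, {"grip": 0, "travel": [0, 0, 18], "angular": [0, 0, 0]}, {"grip": 0, "travel": [0, 0, 21], "angular": [0, 0, 0]}, {"grip": 0, "travel": [0, 0, 23], "angular": [0, 0, 0]}])

```text
time_s: 15.25
position: [0.5857, 0.2261, 0.1585]
orientation: [0.685, 0.729, -0.0, -0.0]
force: [-10.1, -1.4, 22.6]
width: -0.001
```

```bash
python3 obs.py
```

```text
t 15.25 q [-0.8359, 0.5476, 0.5815, 1.5677, -0.3225, 1.1239, -0.1192] p [0.5857, 0.2261, 0.1585] w -0.001 F [-10.1, -1.4, 22.6]
[[-0.0617, 0.9981, -0.0002], [0.9981, 0.0617, -0.0002], [-0.0002, -0.0002, -1.0]]
```

move_arm(steps=[{"grip": 0, "travel": [0, 0, 1], "angular": [0, 0, 0]}, {"grip": 0, "travel": [0, 0, 1], "angular": [0, 0, 0]}, {"grip": 0, "travel": [0, 0, 1], "angular": [0, 0, 0]}, {"grip": 0, "travel": [0, 0, 1], "angular": [0, 0, 0]}, {"grip": 0, "travel": [0, 0, 1], "angular": [0, 0, 0]}])

```text
time_s: 15.67
position: [0.5856, 0.226, 0.1586]
orientation: [0.685, 0.729, 0.0, -0.0]
force: [-8.4, -1.6, 16.1]
width: -0.001
```

```bash
python3 obs.py; python3 - <<'E'
from h import *
im=grab('scene'); save(im,'s18.png',(240,180,320,250),8)
E
```

```text
t 15.67 q [-0.8357, 0.547, 0.5815, 1.5681, -0.3229, 1.1236, -0.1188] p [0.5856, 0.226, 0.1586] w -0.001 F [-8.4, -1.6, 16.1]
[[-0.0617, 0.9981, -0.0], [0.9981, 0.0617, 0.0004], [0.0004, 0.0, -1.0]]
```

View pics/s18.png

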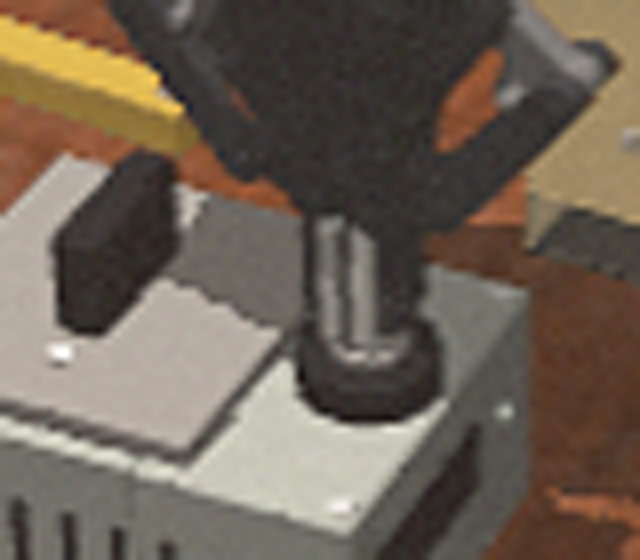

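The reading stopped at TCP z = 0.1586 with 16–23 N against the hard stop, about 7 mm below the released top. The fingertips press the cap, not the housing, whose pale rim shows at (365,350). Releasing.

move_arm(steps=[{"grip": 0, "travel": [0, 0, -5], "angular": [0, 0, 0]}, {"grip": 0, "travel": [0, 0, -20], "angular": [0, 0, 0]}, {"grip": 0, "travel": [0, 0, -50], "angular": [0, 0, 0]}, {"grip": 0, "travel": [0, 0, -85], "angular": [0, 0, 0]}, {"grip": 0, "travel": [0, 0, -115], "angular": [0, 0, 0]}])

```text
time_s: 16.13
position: [0.5855, 0.2259, 0.2733]
orientation: [0.685, 0.729, -0.001, 0.0]
force: [1.4, 0.9, 0.3]
width: 0.002
```

move_arm(steps=[{"grip": 0, "travel": [0, -30, 0], "angular": [0, 0, 0]}, {"grip": 0, "travel": [0, -65, 0], "angular": [0, 0, 0]}, {"grip": 0, "travel": [0, -100, 0], "angular": [0, 0, 0]}, {"grip": 0, "travel": [0, -110, 0], "angular": [0, 0, 0]}, {"grip": 0, "travel": [0, -110, 0], "angular": [0, 0, 0]}])

```text
time_s: 16.55
position: [0.4734, 0.2197, 0.2719]
orientation: [0.684, 0.729, -0.0, -0.001]
force: [0.5, 1.0, 0.7]
width: -0.001
```

```bash
python3 obs.py; python3 - <<'E'
from h import *
im=grab('scene'); save(im,'s19.png'); save(im,'s19c.png',(180,150,360,285),4.4);C=cloud(im)
P=C[195:240,215:290].reshape(-1,3);P=P[np.isfinite(P[:,0])]
a=np.radians(3.5);d=P[:,:2]-[.6512,.2325];X=d@[np.cos(a),np.sin(a)];Y=d@[-np.sin(a),np.cos(a)]
m=(abs(X)<.04)&(abs(Y)<.045)&(P[:,2]<.085)&(P[:,2]>.06);A=np.c_[X[m],Y[m],np.ones(m.sum())];f=np.linalg.lstsq(A,P[m,2],rcond=None)[0];print('plate',f)
m=(np.hypot(X+.069,Y)<.007);print('button top',np.percentile(P[m,2],[50,80]))
t=grab('top');save(t,'t19.png')
E
```

```text
t 16.55 q [-1.0414, 0.1985, 0.6314, 1.7236, -0.1243, 1.2607, -0.3172] p [0.4734, 0.2197, 0.2719] w -0.001 F [0.5, 1.0, 0.7]
[[-0.0639, 0.998, -0.0019], [0.998, 0.0639, 0.0009], [0.0011, -0.0018, -1.0]]
plate [ 0.00169575 -0.00390057  0.07832494]
button top [0.09191438 0.0925702 ]
```

View pics/s19.png

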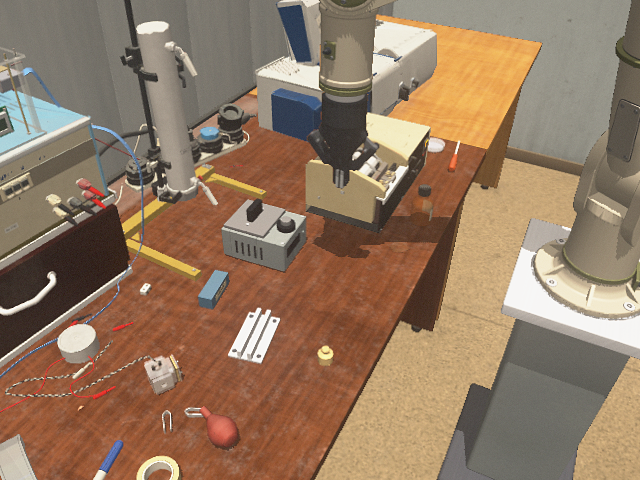

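View pics/s19c.png

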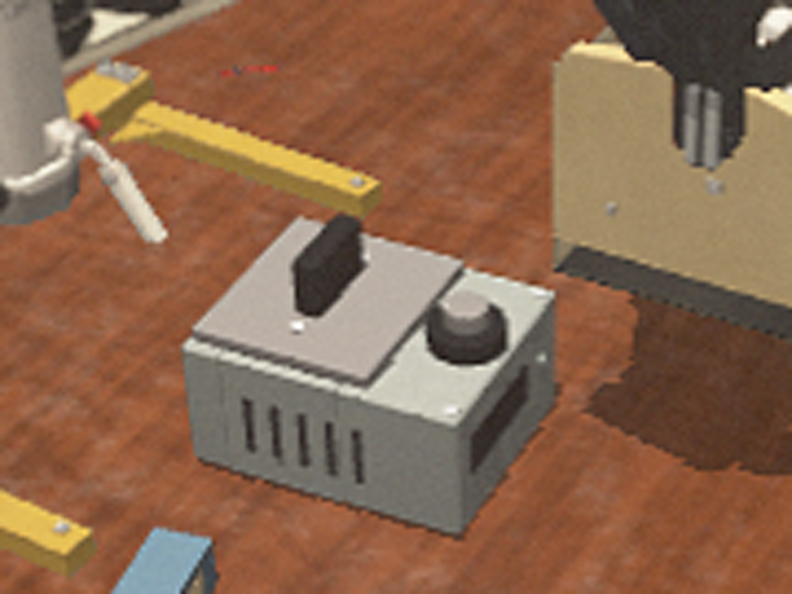

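The cover is flush and level, and the button has sprung back to 0.092 m. The weight (325,355), bottle (424,205) and carton (213,288) sit at the same pixels as at the start, and the arm is clear. Handing in.

```bash
python3 - <<'E'
from h import *
print(ctrl.finish_job())
E
```

```text
the job is handed in; nothing more can be done
None
```

The cover is closed on the sample unit and the start button has been pressed and released. I handed the job in at about 16.7 s of robot time; no verdict came back.

**What I did**
- I gripped the cover by its upper edge, lifted it out of the stand and turned it handle-up.
- I set it down on the bare desk with a 15° tilt and let go, and it dropped flat.
- I then picked it up by the handle, lowered the plug into the chamber, let go and backed off.
- Only after that did I press the button with closed fingers, until it would go no further, and release it.

**Last checks**
- **Cover:** the plate top measured about 78 mm, level to about 0.25°, on a unit top of about 70 mm. That is what a flush 8 mm plate should give.
- **Button:** with the button pressed, the tool stayed at the same height when I commanded 1 mm more. That was about 7 mm below the button's released top, with 16–23 N on the tool. The button top was back at 92 mm afterwards.
- **Nearby items:** the weight, bottle and carton are at the same pixel positions as in the first picture.
- **Arm:** it was clear of everything when I handed in.

**Disagreements and gaps**
- **Cameras:** the scene camera read about 2–4 mm off from the other two, so I relied on the top and wrist cameras and on contact.
- **Contact forces:** the lower finger pressed on the desk with about 22 N when I opened the gripper to release the cover. Seating the cover gave about 20 N down and 12 N sideways. Both are below the 40 N limit.
- **Cuvette block:** I could not see it once the cover was on. I felt no contact until the plate reached the unit's top.

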